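# Set a pressure regulator with a flat screwdriver

### The job

Take the orange flat screwdriver out of its wooden block and set the pressure regulator with it: lower the blade into the adjuster's bore, rotate it lightly until it drops into the hidden screw slot, then turn the screw until the gauge's black pointer stands on the red set hand. Press on the adjuster with only a few newtons (20 N would spoil it), do not bump the regulator with the gripper, leave the glassware, spanner and wash bottle where they are, and finally put the screwdriver back upright in the hole it came from and let go.

Things in the scene. Friction and masses are not known exactly. Their poses are not given: they have to be found in the camera images.
- regulator: Pressure regulator fixed to a steel plate 84 x 176 x 6 mm (long side along its y axis); manifold 222 mm long over its capped brass ends; a steel gas cartridge points 121 mm out along +x. At +y an 83 mm gauge lies face up (window at z = 65 mm); at -y stands a round blue bonnet, 41 mm wide, 88 mm high, with the adjuster's bore in its top. Origin: centre of the plate's underside; z up.
- adjuster_mouth (a point): Centre of the mouth of the adjuster's vertical bore in the bonnet's top, at (0, -46, 88) mm in the regulator's frame. A funnel, 19 mm wide at the mouth, narrows within 5 mm to a bore 11.5 mm wide. Axes as the regulator's; they say nothing of the slot.
- screw_face (a point): Middle of the flat face of the slotted screw head that fills the bore, 16 mm below the mouth. One straight slot runs right across it, 3.6 mm wide, 6 mm deep (floor 22 mm below the mouth); its direction is unknown and differs each time (these axes are the regulator's). The head neither rises nor sinks, does not turn under a blade that only slides on its face with a few N, and is spoilt by 20 N.
- gauge_centre (a point): Axis of both gauge hands, at (0, 46, 61.5) mm in the regulator's frame.
- pointer_tip (a point): Point on the black pointer, 30 mm from the gauge's axis, under the window. It moves only with the screw, 1.25 times its angle and the same way round (clockwise seen from above = clockwise). The screw takes about 0.03 N m and stays where it is left. At the start the pointer is 0.6 to 1.7 rad short (anticlockwise) of the set hand.
- set_hand_tip (a point): Point on the wider red set hand, 30 mm from the gauge's axis, under the window; the hand stays still all the time.
- flat_screwdriver: Flat screwdriver, about 0.09 kg, upright in the block, blade down. Origin: centre of the handle's lower face, which rests on the block's top; z points up. Orange handle 70 mm long, with eight flats from z = 10 to 62 mm, 22 mm across, facing along its x and y axes and at 45 degrees between. Steel shank 7 mm thick below.
- blade_tip (a point): Middle of the blade's end, at (0, 0, -75) mm in the screwdriver's frame. The blade is the last 13 mm of the shank: 10 mm wide along the screwdriver's x axis, 2 mm thick along its y axis.
- tool_block: Wooden tool block 46 x 104 x 80 mm (its long side along its y axis) on a thin rubber foot, fixed to the worktop. Origin: centre of the underside.
- tool_block_hole (a point): Centre of the mouth of the screwdriver's hole, in the middle of the block's top, 80 mm above the worktop: 15 mm wide, vertical, goes through. (The two 8 mm holes at y = +-34 mm are for smaller tools and are empty.)
- beaker: Empty glass beaker 73 mm across, 93 mm high, near the work; origin at the centre of its underside. Leave it alone.
- petri: Glass dish 60 mm across, 15 mm high, on the worktop; origin at the centre of its underside. Leave it alone.
- spanner: Small open-end spanner 128 x 24 x 6 mm, lying on the worktop; origin at the centre of its underside. Leave it alone.
- wash_bottle: White wash bottle with a blue cap and bent spout, 67 x 101 x 210 mm, behind the work; origin at the centre of its underside. Leave it alone.
Things that resemble listed ones, but are neither listed nor needed, are in the scene too. There is more than one size of the tool_block; the job needs the smallest.

How it is judged:
On the way, in this order (a step that is already met when the one before it is completed fails the run):
1. the screwdriver is drawn out of its block (z of blade_tip in the frame of tool_block_hole above 0.005 m), for 0.1 s.
2. the blade has dropped well into the screw slot, over 4 mm deep (z of blade_tip in the frame of adjuster_mouth below -0.0202 m and horizontal distance between blade_tip and adjuster_mouth below 0.005 m), for 0.2 s.
3. with the blade in the slot, the pointer is turned onto the set hand (horizontal distance between pointer_tip and set_hand_tip below 0.004 m and z of blade_tip in the frame of adjuster_mouth below -0.018 m and horizontal distance between blade_tip and adjuster_mouth below 0.005 m), for 0.2 s.
At the end, for the whole second after the job is handed in: The black pointer's tip point lies within 4 mm of the red set hand's, and the screwdriver stands in its hole of the block, released and at rest, handle down on the block within 6 mm, tilted less than 0.1 rad (horizontal distance between pointer_tip and set_hand_tip below 0.004 m and distance between flat_screwdriver and tool_block_hole below 0.006 m and angle between flat_screwdriver's own z axis and vertical below 0.1 rad and linear speed of flat_screwdriver below 0.02 m/s and contact force between the fingers and flat_screwdriver below 0.1 N); the robot touches nothing.
It fails at once if the screwdriver bears on the regulator with more than 20 N (contact force between flat_screwdriver and regulator above 20 N).
It fails at once if the gripper or arm bumps the regulator (over 3 N) (contact force between any of the fingers, the arm and regulator above 3 N).
It fails at once if beaker, dish, spanner or wash bottle moved more than 20 mm (distance of any of beaker, petri, spanner, wash_bottle from where it was at the start of the episode above 0.02 m).
It also fails if it takes over 72 s, if anything falls off the work surface, if the arm or the gripper's body presses on something with over 40 N, if the wrist force passes 120 N, or if a joint passes its speed limit or range.

### The arm

A 7-joint arm with a two-finger parallel gripper is mounted at the origin on a cart in front of the work surface, level with it; the furniture and walls round the work are solid. World frame = base frame: x ahead of the robot, y to its left, z up, the work surface at z = 0. Lengths are in m, angles in rad, forces in N, time in s.
With the tool pointing down it reaches from about 0.35 to 0.9 m from the base axis. Payload 8.1 kg.
Tool frame: the origin (TCP) lies between the finger pads; the fingertips stand 11 mm ahead of it and the grasp point (between the pads) lies 8 mm behind it; x points along the fingers, z is the direction in which the jaws open and shut, and the axes are right-handed (so a half turn about x gives the same grasp; the last joint's range is limited). The gripper opens to 92 mm and grips with 3 to 60 N. Pads are 19 mm wide; open, the fingers measure 130 mm over their backs; the gripper's body (75 mm by 190 mm) begins 47 mm behind the grasp point.
Start: joints at [1.244, 0.434, 0.025, 1.573, -0.012, 1.134, -0.075], TCP at [0.139, -0.609, 0.238] pointing down, gripper open.
Joint ranges: [-2.62, 2.62], [-0.44, 2.09], [-1.27, 1.32], [0.08, 2.57], [-1.32, 4.46], [0.12, 2], [-2.74, 2.74]. Speed limits (rad/s): [2.22, 2.22, 3.01, 3.01, 3.14, 3.14, 3.14].

### API

Orientations are given as a unit quaternion [w, x, y, z].
In Python, from workcell import ctrl, imaging, job_done gives the robot as it stands.
- The arm moves only by the tool move_arm, never from a script. Its arguments are lists of equal length, an entry for each row: "offset": the shift along the tool's x, y, z in units of 8 cm (1.0 is 8 cm), a list of three; "twist": the turn about the tool's x in units of 5 degrees (1.0 is 5 degrees). A call has exactly 5 rows; each row shifts and turns the commanded pose from where the row before left it, along the tool's axes as they then stand; what a row does not reach is not made up. A row lasts 1/12 s, in which the tool goes at most 41.7 mm and 7.16 degrees, less where a joint would pass 70% of its speed; a pose out of reach is approached as far as the arm can. A call with a number of a shift or a turn outside -1 to 1 is refused whole. A call with a gripper value outside its range is refused whole. "claw" is the closure, from -1 (fully open) to 1 (shut), so that 0 is half open, set as the call begins (left out, the last holds). The fingers move at their own pace and stop on an object; "newtons" is the grip in N (left out, the last holds). Time passes only in rows, so rows that do not move let the fingers close, or fill a call up. It gives the time, the measured TCP pose, the force and the opening at its end, in the units of the state.
- ctrl.read_state(): the state, without advancing time (a new reading comes with each control period).
- imaging.snapshot(name): name is "scene" or "side" or "wrist"; returns a dict with "image" (420x560x3 uint8, blue, green, red), "z_map" (420x560 float32, m along the optical axis (not along the pixel's ray), 0 where there is no reading), "K" (3x3 intrinsics, pixels), "rvec" (rotation vector, rad) and "tvec" (3), from world to camera coordinates, as OpenCV has them; the wrist camera has in their place "hand_eye" (4x4, takes a point from camera to tool coordinates, whose origin is the TCP and whose axes are the tool frame's). Camera axes: x right, y down, z forward; pixel columns grow to the right and rows downward; lengths in m; the calibration is good to about 2 mm. The wrist camera is an equidistant fisheye: a pixel r from the principal point sees the ray r / f radians off the axis. A picture is of the moment at which its call begins: read the wrist's pose just before it.
- job_done(): hands the job in, once; it reports no verdict.
The state is a dict: "t": time; "joint_positions": joint angles; "joint_velocities": joint speeds; "effort": joint torques, N m; "tool_pos": TCP position; "tool_rot": TCP orientation; "ft_force": force on the tool from outside, world axes, zero at the start; "torque": the same for the moment, N m; "width": finger opening in m.
Only numpy, scipy, OpenCV 4.12 (cv2) and the standard library are available. Lean on these libraries where they do the work, as an engineer would, in place of code of your own. Each camera call takes 0.05 s, during which the arm holds its last target.

## Working session

There is one attempt and no reset: what is moved stays moved. The work goes in short steps, Python scripts to look and compute and a tool call to move; the robot and the scene stay as the last step left them, time stands still between calls to the robot, and variables do not carry over. Pictures are saved under pics/ and viewed, and the job is handed in when it is done.

Besides the shell and the picture viewer there is one more tool, called after "Call:" as name(argument=value, ...), one argument or row to a line, values as JSON. move_arm: Moves the arm, as the interface text tells. Its arguments: {"type":"object","properties":{"offset":{"type":"array","items":{"type":"array","items":{"type":"number","minimum":-1,"maximum":1}}},"twist":{"type":"array","items":{"type":"number","minimum":-1,"maximum":1}},"claw":{"type":"number"},"newtons":{"type":"number"}},"required":["offset","twist"]}

```bash
ls; mkdir -p pics
cat > h.py <<'E'
import numpy as np, cv2
from workcell import ctrl, imaging, job_done
def snap(n,tag):
    s=imaging.snapshot(n); cv2.imwrite(f'pics/{tag}.png',s['image']); np.savez(f'pics/{tag}.npz',**{k:v for k,v in s.items()}); return s
E
python3 - <<'E'
from h import *
st=ctrl.read_state(); print(st)
for n in ['scene','side','wrist']:
    s=snap(n,n+'0'); print(n,s['K'],s.get('rvec'),s.get('tvec'),s.get('hand_eye'))
E
```

```text
pics
{'t': 0.0, 'joint_positions': array([ 1.24438152,  0.43522956,  0.02497465,  1.57407697, -0.01159661,
        1.1339582 , -0.07507528]), 'joint_velocities': array([-0.0002846 , -0.00171994, -0.00092066, -0.00143543, -0.00028274,
        0.00014128, -0.00080553]), 'effort': array([-7.70079059e-04, -6.67854953e+01,  9.83990729e-01, -3.14466476e+01,
       -6.06498937e-02,  4.29469091e-02,  1.56962637e-04]), 'tool_pos': array([ 0.13856026, -0.6089648 ,  0.23694866]), 'tool_rot': array([ 0.55224761,  0.44134346,  0.55315111, -0.44075206]), 'ft_force': array([-0.25674849, -0.07565486,  0.47023945]), 'torque': array([ 0.03630781, -0.0001919 , -0.04285115]), 'width': 0.09175464494110203}
scene [[449.15826031   0.         274.40237865]
 [  0.         449.15826031 207.96722969]
 [  0.           0.           1.        ]] [ 1.35454286  1.87337322 -1.05121989] [ 0.2959705  -0.18181797  1.76707693] None
side [[384.10097412   0.         279.59856693]
 [  0.         384.10097412 216.92049973]
 [  0.           0.           1.        ]] [ 0.74344974 -2.46913572  1.31552283] [0.42209529 0.29484372 0.75870732] None
wrist [[325.1922621    0.         287.55312736]
 [  0.         325.1922621  213.70538076]
 [  0.           0.           1.        ]] None None [[-8.95760774e-04 -2.59642143e-01  9.65704486e-01 -1.46444724e-01]
 [ 9.14727046e-04 -9.65704683e-01 -2.59641347e-01  7.05509661e-02]
 [ 9.99999180e-01  6.50779478e-04  1.10254206e-03 -1.06024783e-03]
 [ 0.00000000e+00  0.00000000e+00  0.00000000e+00  1.00000000e+00]]
```

View pics/scene0.png

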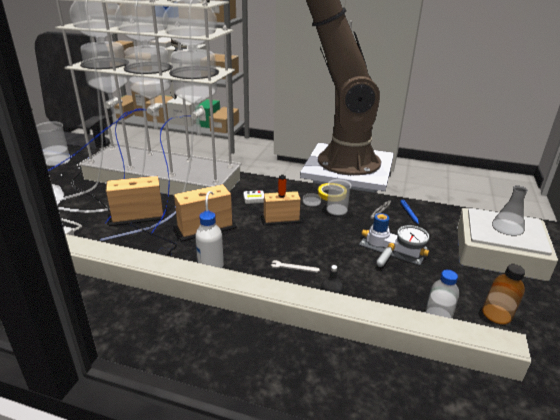

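View pics/side0.png

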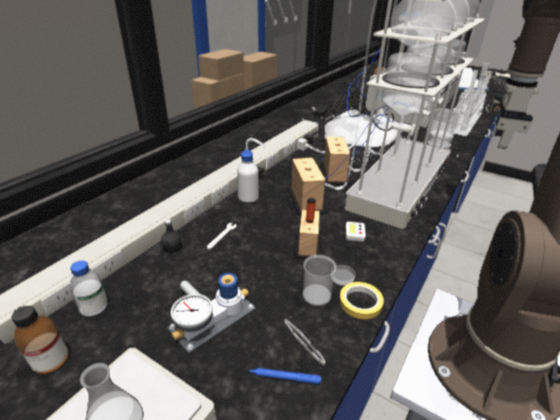

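View pics/wrist0.png

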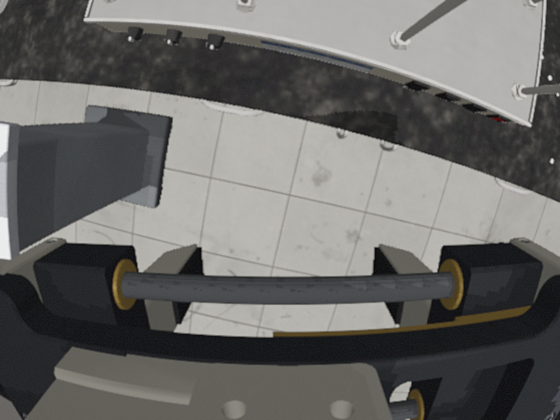

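```bash
cat >> h.py <<'E'
def load(tag): return dict(np.load(f'pics/{tag}.npz'))
def Rt(s): return cv2.Rodrigues(s['rvec'])[0], s['tvec'].reshape(3)
def world(s,u,v,z=None):
    "depth pixel(s)->world"
    u=np.asarray(u,float);v=np.asarray(v,float)
    if z is None: z=s['z_map'][np.round(v).astype(int),np.round(u).astype(int)]
    K=s['K'];R,t=Rt(s)
    c=np.stack([(u-K[0,2])/K[0,0]*z,(v-K[1,2])/K[1,1]*z,z],-1)
    return (c-t)@R
def onplane(s,u,v,h):
    K=s['K'];R,t=Rt(s); C=-R.T@t
    d=np.stack([(np.asarray(u,float)-K[0,2])/K[0,0],(np.asarray(v,float)-K[1,2])/K[1,1],np.ones_like(np.asarray(u,float))],-1)@R
    return C+d*((h-C[2])/d[...,2])[...,None]
def proj(s,P):
    return cv2.projectPoints(np.asarray(P,float).reshape(-1,3),s['rvec'],s['tvec'],s['K'],None)[0].reshape(-1,2)
E
python3 - <<'E'
from h import *
for n,box in [('scene0',(230,160,460,290)),('side0',(140,180,400,390))]:
    s=load(n); R,t=Rt(s); print(n,'cam',-R.T@t)
    x0,y0,x1,y1=box; im=cv2.resize(s['image'][y0:y1,x0:x1],None,fx=3,fy=3,interpolation=cv2.INTER_CUBIC)
    cv2.imwrite(f'pics/{n}_c.png',im); print(im.shape)
    hsv=cv2.cvtColor(s['image'],cv2.COLOR_BGR2HSV)
    g=np.indices(s['z_map'].shape); W=world(s,g[1],g[0]); ok=s['z_map']>0
    red=(((hsv[...,0]<12)|(hsv[...,0]>172))&(hsv[...,1]>150)&(hsv[...,2]>60)&ok).astype(np.uint8)
    nn,l,st,c=cv2.connectedComponentsWithStats(red)
    for i in range(1,nn):
        if st[i,4]>8: print('red',st[i],c[i],np.median(W[l==i],0),W[l==i].min(0),W[l==i].max(0))
    wood=((hsv[...,0]>8)&(hsv[...,0]<22)&(hsv[...,1]>90)&(hsv[...,2]>90)&ok).astype(np.uint8)
    nn,l,st,c=cv2.connectedComponentsWithStats(wood)
    for i in range(1,nn):
        if st[i,4]>200:
            w=W[l==i]; print('wood',st[i],np.percentile(w,2,axis=0),np.percentile(w,98,axis=0))
E
```

```text
scene0 cam [1.62811923 0.19935016 0.74344096]
(390, 690, 3)
red [278 179   9  17 128] [281.546875 186.375   ] [ 0.49995883 -0.12970781  0.11815409] [ 0.23992292 -0.19013171  0.0032547 ] [ 0.50804742 -0.12001255  0.14502122]
wood [213 107  14  26 230] [-1.87491086 -1.39058637 -0.6377855 ] [-1.6063893  -1.24911381 -0.50956654]
wood [ 106  176   57   46 1789] [ 0.59542043 -0.60339767  0.01109647] [ 0.68688546 -0.48101047  0.11799795]
wood [208 184  24  44 643] [ 0.58156931 -0.30701638  0.01391979] [ 0.63222029 -0.25845116  0.11786631]
wood [264 191  37  32 932] [ 0.46239691 -0.18207903  0.00822502] [ 0.53449007 -0.07827686  0.08490755]
wood [174 193  31  44 826] [ 0.64096809 -0.40395673  0.01282479] [ 0.68830523 -0.31782372  0.11764566]
wood [489 275  35  30 484] [0.72671751 0.43824737 0.07278853] [0.7623284  0.49263964 0.11247156]
wood [483 295  34  29 491] [0.7361286  0.43629495 0.00569803] [0.76361808 0.4887392  0.06068137]
side0 cam [0.11645816 0.62404442 0.66161931]
(630, 780, 3)
red [307 203   9  19 132] [310.18181818 211.09848485] [ 0.48935546 -0.12058365  0.11722864] [ 0.48242435 -0.13167355  0.08351592] [ 0.49998441 -0.11625234  0.14296457]
red [ 41 336  17  16  40] [ 49.325 344.875] [0.700052   0.46996004 0.06614425] [0.69785737 0.45072632 0.06323824] [0.70595201 0.48407732 0.06889101]
wood [326 140  22  35 256] [ 0.56914181 -0.55705003  0.04238733] [ 0.66318076 -0.47464357  0.11561741]
wood [292 159  33  66 878] [ 0.48443499 -0.34819331  0.011642  ] [ 0.67655467 -0.11710392  0.11796497]
wood [328 159  21  23 226] [ 0.55566091 -0.51289703  0.0096283 ] [ 0.60470091 -0.47932598  0.08731953]
wood [299 232  19  24 395] [ 0.45208604 -0.09466957  0.00734371] [ 0.4906781  -0.07275541  0.07895816]
wood [ 14 316  43  35 648] [0.70347563 0.44887878 0.08488166] [0.73999639 0.50287652 0.1122404 ]
```

View pics/scene0_c.png

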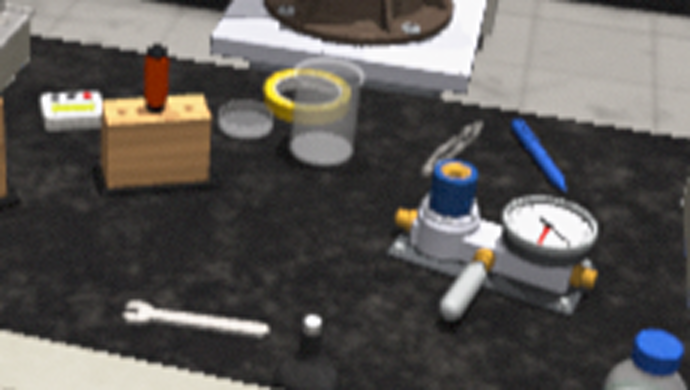

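View pics/side0_c.png

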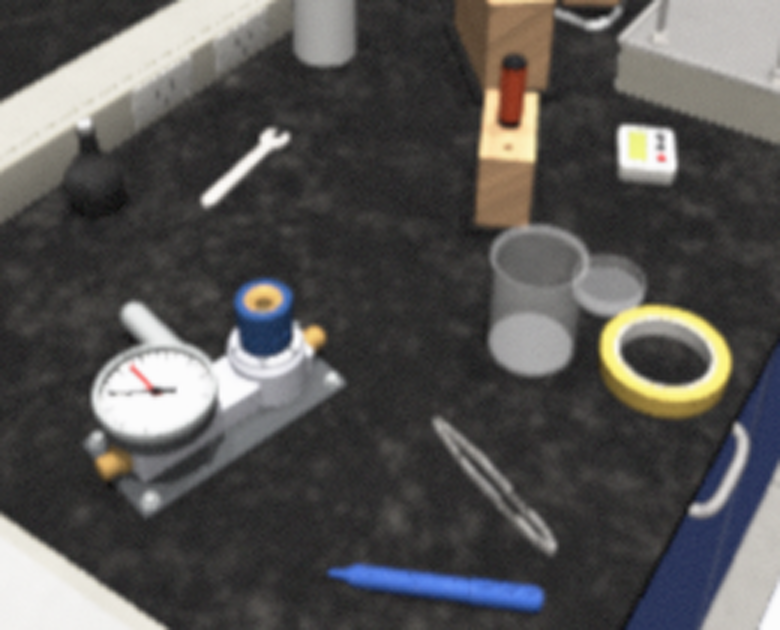

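Run:
```python
from h import *
from scipy.spatial.transform import Rotation as Ro
st=ctrl.read_state();q=st['tool_rot'];R=Ro.from_quat(q,scalar_first=True).as_matrix();print(R.round(3))
# top view occupancy of high stuff
im=np.zeros((560,800,3),np.uint8)
for n in ['scene0','side0']:
    s=load(n); g=np.indices(s['z_map'].shape); W=world(s,g[1],g[0]); ok=(s['z_map']>0)&(W[...,2]>0.01)&(W[...,2]<0.6)
    w=W[ok]; 
    X=((1.0-w[:,0])*500).astype(int);Y=((0.7-w[:,1])*500).astype(int)
    m=(X>=0)&(X<560)&(Y>=0)&(Y<800)
    for x,y,z in zip(X[m],Y[m],w[m,2]):
        c=(255,255,0) if z<.1 else ((0,255,0) if z<.16 else (0,0,255))
        im[x,y]=np.maximum(im[x,y],c)
for k in range(0,11): cv2.putText(im,f'{1-k*.1:.1f}',(0,k*50+4),0,.35,(255,255,255))
for k in range(0,16): cv2.putText(im,f'{.7-k*.1:.1f}',(k*50-8,552),0,.35,(255,255,255))
cv2.imwrite('pics/map.png',im)
```

```text
[[-0.     0.975  0.222]
 [ 0.001  0.222 -0.975]
 [-1.    -0.    -0.001]]
```

View pics/map.png

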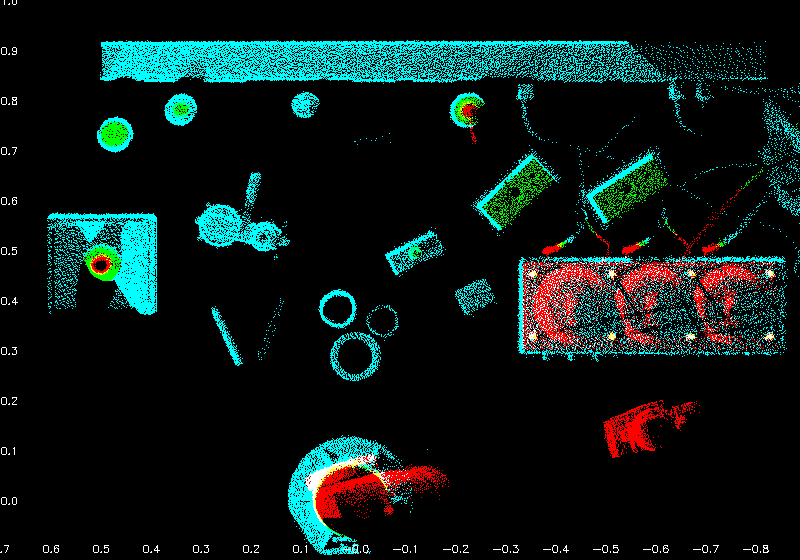

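```bash
cat >> h.py <<'E'
from scipy.spatial.transform import Rotation as Ro
def plan(target,n,dyaw=0,start=None):
    "dyaw deg of twist total (about tool x); prints total/rows in units, assuming shift in axes at row start"
    st=ctrl.read_state(); p=st['tool_pos'] if start is None else np.array(start); R=Ro.from_quat(st['tool_rot'],scalar_first=True).as_matrix()
    d=(np.array(target)-p)/n/0.08
    for i in range(n):
        Ri=R@Ro.from_rotvec([np.radians(dyaw)/n*i,0,0]).as_matrix()
        print(i,(Ri.T@d).round(3),'tw',round(dyaw/n/5,3))
def state():
    st=ctrl.read_state();R=Ro.from_quat(st['tool_rot'],scalar_first=True).as_matrix()
    print('t',st['t'],'p',st['tool_pos'].round(4),'jawaz',np.degrees(np.arctan2(R[1,2],R[0,2])).round(2),'down',R[:,0].round(4),'q',st['joint_positions'].round(3),'F',st['ft_force'].round(2),'T',st['torque'].round(3),'w',round(st['width'],4))
    return st
E
python3 -c "
from h import *
plan([.15,-.36,.3],10,20)"
```

```text
0 [-0.078  0.083 -0.301] tw 0.4
1 [-0.078  0.072 -0.303] tw 0.4
2 [-0.078  0.062 -0.306] tw 0.4
3 [-0.078  0.051 -0.308] tw 0.4
4 [-0.078  0.04  -0.309] tw 0.4
5 [-0.078  0.03  -0.31 ] tw 0.4
6 [-0.078  0.019 -0.311] tw 0.4
7 [-0.078  0.008 -0.312] tw 0.4
8 [-0.078 -0.003 -0.312] tw 0.4
9 [-0.078 -0.014 -0.311] tw 0.4
```

Call:
move_arm(
  offset=[
    [-0.08,0.08,-0.3],
    [-0.08,0.07,-0.3],
    [-0.08,0.06,-0.3],
    [-0.08,0.05,-0.3],
    [-0.08,0.04,-0.3],
  ],
  twist=[0.4,0.4,0.4,0.4,0.4],
)

```text
t: 0.57
tool_pos: [0.1438, -0.4857, 0.2697]
tool_rot: [0.512, 0.488, 0.512, -0.488]
ft_force: [-0.1, 0.1, -0.2]
width: 0.0916
```

Call:
move_arm(
  offset=[
    [-0.08,0.03,-0.3],
    [-0.08,0.02,-0.3],
    [-0.08,0.01,-0.3],
    [-0.08,0,-0.3],
    [-0.08,0,-0.3],
  ],
  twist=[0.4,0.4,0.4,0.4,0.4],
)

```text
t: 0.98
tool_pos: [0.1509, -0.3657, 0.3018]
tool_rot: [-0.467, -0.531, -0.467, 0.531]
ft_force: [0.5, 0.1, -0.3]
width: 0.0919
```

```bash
python3 -c "
from h import *
state()
plan([.26,-.24,.3],5,20)
plan([.36,-.15,.3],5,0)"
```

```text
t 0.9833 p [ 0.1509 -0.3657  0.3018] jawaz -97.29 down [-3.e-04  2.e-04 -1.e+00] q [ 1.063 -0.    -0.019  1.976  0.     1.166 -0.654] F [ 0.55  0.13 -0.26] T [-0.006 -0.049 -0.046] w 0.0919
0 [ 0.004  0.231 -0.346] tw 0.8
1 [ 0.004  0.206 -0.362] tw 0.8
2 [ 0.004  0.18  -0.375] tw 0.8
3 [ 0.004  0.154 -0.387] tw 0.8
4 [ 0.004  0.126 -0.396] tw 0.8
0 [ 0.004  0.45  -0.601] tw 0.0
1 [ 0.004  0.45  -0.601] tw 0.0
2 [ 0.004  0.45  -0.601] tw 0.0
3 [ 0.004  0.45  -0.601] tw 0.0
4 [ 0.004  0.45  -0.601] tw 0.0
```

Call:
move_arm(
  offset=[
    [0,0.23,-0.34],
    [0,0.23,-0.34],
    [0,0.23,-0.34],
    [0,0.23,-0.34],
    [0,0.23,-0.34],
  ],
  twist=[0,0,0,0,0],
)

```text
t: 1.4
tool_pos: [0.2601, -0.2422, 0.3018]
tool_rot: [-0.468, -0.53, -0.467, 0.53]
ft_force: [0.1, 0.2, 0.2]
width: 0.0917
```

Call:
move_arm(
  offset=[
    [0,0.23,-0.3],
    [0,0.2,-0.3],
    [0,0.2,-0.3],
    [0,0.2,-0.3],
    [0,0.2,-0.3],
  ],
  twist=[0,0,0,0,0],
)

```text
t: 1.82
tool_pos: [0.3568, -0.1336, 0.3017]
tool_rot: [-0.468, -0.53, -0.468, 0.53]
ft_force: [0.4, -0.3, -0.4]
width: 0.092
```

```bash
python3 -c "
from h import *
state()
snap('wrist','w1')"
```

```text
t 1.8167 p [ 0.3568 -0.1336  0.3017] jawaz -97.19 down [ 1.e-04 -2.e-04 -1.e+00] q [ 6.860e-01  1.000e-03 -4.590e-01  1.975e+00  1.000e-03  1.166e+00
 -1.470e+00] F [ 0.39 -0.27 -0.35] T [ 0.003 -0.037 -0.012] w 0.092
```

View pics/w1.png

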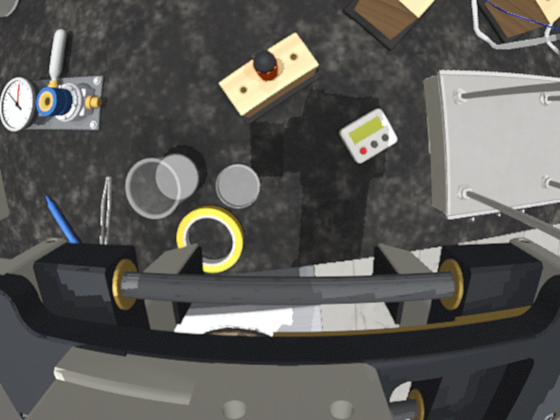

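```bash
cat >> h.py <<'E'
def wsnap(tag):
    st=ctrl.read_state(); s=snap('wrist',tag)
    d=load(tag); d['pos']=st['tool_pos']; d['rot']=st['tool_rot']; np.savez(f'pics/{tag}.npz',**d); return d
def wray(s,u,v):
    K=s['K']; dx=(np.asarray(u,float)-K[0,2]);dy=(np.asarray(v,float)-K[1,2]); r=np.hypot(dx,dy)+1e-9; th=r/K[0,0]
    d=np.stack([np.sin(th)*dx/r,np.sin(th)*dy/r,np.cos(th)],-1)
    R=Ro.from_quat(s['rot'],scalar_first=True).as_matrix(); H=s['hand_eye']
    C=s['pos']+R@H[:3,3]; return C,d@(R@H[:3,:3]).T
def wplane(s,u,v,h):
    C,d=wray(s,u,v); return C+d*((h-C[2])/d[...,2])[...,None]
def wproj(s,P):
    R=Ro.from_quat(s['rot'],scalar_first=True).as_matrix(); H=s['hand_eye']
    c=((np.asarray(P,float).reshape(-1,3)-s['pos'])@R-H[:3,3])@H[:3,:3]
    th=np.arctan2(np.hypot(c[:,0],c[:,1]),c[:,2]); ph=np.arctan2(c[:,1],c[:,0])
    return np.stack([s['K'][0,2]+s['K'][0,0]*th*np.cos(ph),s['K'][1,2]+s['K'][0,0]*th*np.sin(ph)],-1)
def crop(s,u,v,w,f,tag):
    im=s['image'];x0=max(0,int(u-w));y0=max(0,int(v-w)); c=im[y0:int(v+w),x0:int(u+w)]
    cv2.imwrite(f'pics/{tag}.png',cv2.resize(c,None,fx=f,fy=f,interpolation=cv2.INTER_CUBIC)); print('crop origin',x0,y0)
E
python3 - <<'E'
from h import *
d=load('w1'); st=ctrl.read_state(); d['pos']=st['tool_pos']; d['rot']=st['tool_rot']; np.savez('pics/w1.npz',**d)
P=wplane(d,[218,302,319,243],[85,33,67,118],.08); print(P.round(4),P.mean(0)); print(np.linalg.norm(P-np.roll(P,1,0),axis=1))
print(wplane(d,[243,294],[90,57],.08).mean(0),wplane(d,[243,294],[90,57],.08)); print('cap',wplane(d,264,63,.15))
print('bore',wplane(d,46,100,.088),'gauge',wplane(d,17,103,.065))
crop(d,265,75,60,6,'w1a'); crop(d,60,95,60,6,'w1b')
E
```

```text
[[ 0.4913 -0.0644  0.08  ]
 [ 0.5394 -0.1659  0.08  ]
 [ 0.4968 -0.1798  0.08  ]
 [ 0.4489 -0.0881  0.08  ]] [ 0.49411961 -0.12457183  0.08      ]
[0.04859684 0.1122569  0.04479465 0.10347362]
[ 0.49613211 -0.12275986  0.08      ] [[ 0.48082057 -0.09212224  0.08      ]
 [ 0.51144365 -0.15339749  0.08      ]]
cap [ 0.49365191 -0.12258065  0.15      ]
bore [0.52945055 0.1776629  0.088     ] gauge [0.54983398 0.26285069 0.065     ]
crop origin 205 15
crop origin 0 35
```

View pics/w1a.png

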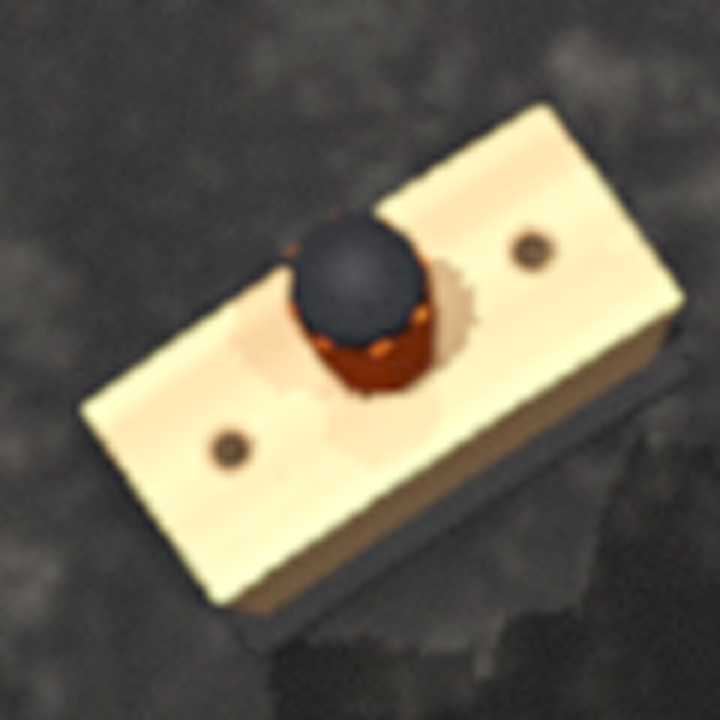

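View pics/w1b.png

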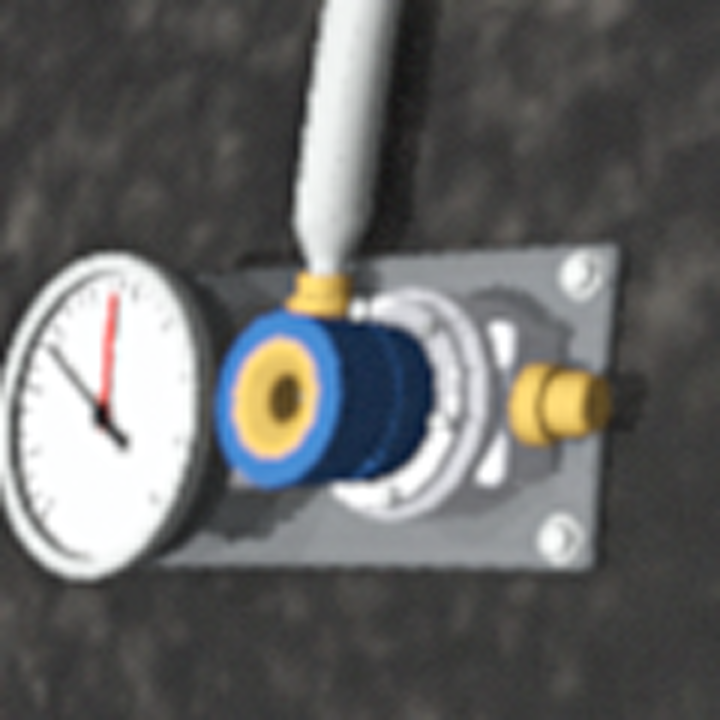

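```bash
python3 -c "
from h import *
plan([.461,.187,.24],10,0)"
```

```text
0 [ 0.079  0.077 -0.408] tw 0.0
1 [ 0.079  0.077 -0.408] tw 0.0
2 [ 0.079  0.077 -0.408] tw 0.0
3 [ 0.079  0.077 -0.408] tw 0.0
4 [ 0.079  0.077 -0.408] tw 0.0
5 [ 0.079  0.077 -0.408] tw 0.0
6 [ 0.079  0.077 -0.408] tw 0.0
7 [ 0.079  0.077 -0.408] tw 0.0
8 [ 0.079  0.077 -0.408] tw 0.0
9 [ 0.079  0.077 -0.408] tw 0.0
```

Call:
move_arm(
  offset=[
    [0.08,0.08,-0.41],
    [0.08,0.08,-0.41],
    [0.08,0.08,-0.41],
    [0.08,0.08,-0.41],
    [0.08,0.08,-0.41],
  ],
  twist=[0,0,0,0,0],
)

```text
t: 2.28
tool_pos: [0.4085, 0.0251, 0.2695]
tool_rot: [0.468, 0.53, 0.467, -0.53]
ft_force: [-0.0, -0.4, -0.6]
width: 0.0919
```

Call:
move_arm(
  offset=[
    [0.08,0.08,-0.41],
    [0.08,0.08,-0.41],
    [0.08,0.08,-0.41],
    [0.08,0.08,-0.41],
    [0.08,0.08,-0.41],
  ],
  twist=[0,0,0,0,0],
)

```text
t: 2.7
tool_pos: [0.4611, 0.1837, 0.2372]
tool_rot: [-0.468, -0.53, -0.467, 0.531]
ft_force: [0.2, -0.0, 1.0]
width: 0.0917
```

```bash
python3 -c "
from h import *
state()
d=wsnap('w2'); b=wproj(d,[[.53,.179,.088]])[0];print(b)
crop(d,b[0],b[1],60,6,'w2a')"
```

```text
t 2.7 p [0.4611 0.1837 0.2372] jawaz -97.22 down [-2.e-04 -4.e-04 -1.e+00] q [ 0.096  0.317 -0.733  1.835  0.239  1.08  -2.423] F [ 0.22 -0.01  1.01] T [ 0.02  -0.037 -0.047] w 0.0917
[284.16082772 129.62610016]
crop origin 224 69
```

View pics/w2.png

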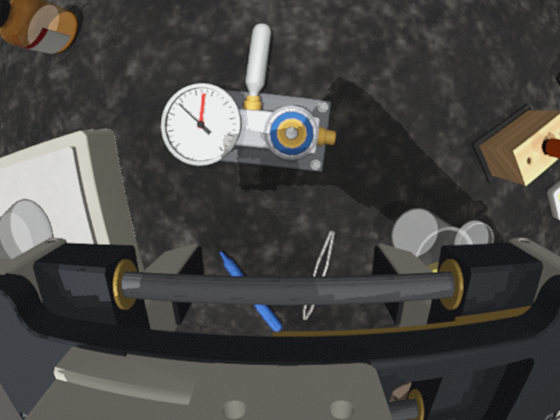

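View pics/w2a.png

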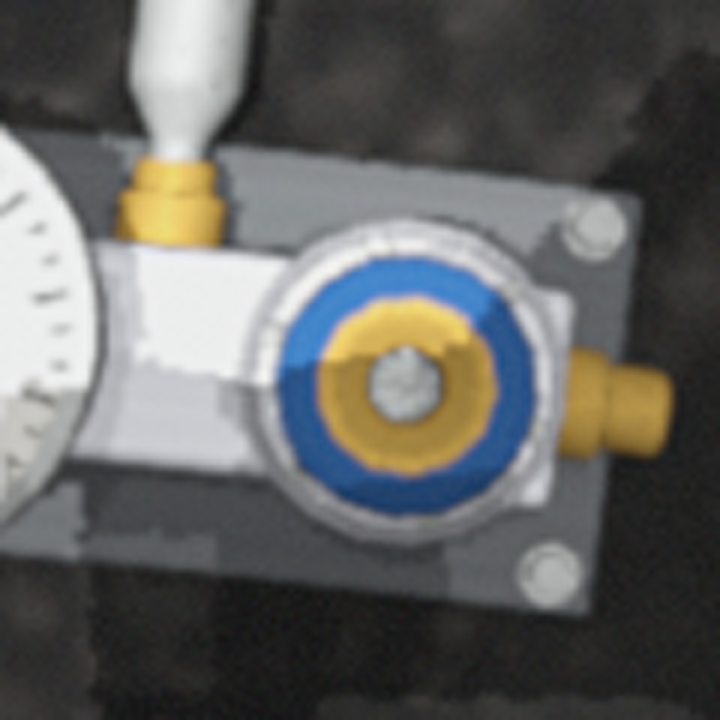

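```bash
cat >> h.py <<'E'
def blue(s,near,h=.088,rad=70):
    im=s['image'];hsv=cv2.cvtColor(im,cv2.COLOR_BGR2HSV)
    m=((hsv[...,0]>100)&(hsv[...,0]<125)&(hsv[...,1]>120)&(hsv[...,2]>60)).astype(np.uint8)
    n,l,st,c=cv2.connectedComponentsWithStats(m)
    b=[i for i in range(1,n) if st[i,4]>60 and np.hypot(*(c[i]-near))<rad]
    i=max(b,key=lambda i:st[i,4]); mm=(l==i).astype(np.uint8)
    k=max(cv2.findContours(mm,cv2.RETR_EXTERNAL,cv2.CHAIN_APPROX_NONE)[0],key=cv2.contourArea)
    return cv2.fitEllipse(k)
E
python3 - <<'E'
from h import *
d=load('w2'); e=blue(d,(288,132)); print(e, wplane(d,e[0][0],e[0][1],.088), 'brass',wplane(d,291.7,133.2,.088),'face',wplane(d,291.7,133.2,.072))
g=wplane(d,202,124,.0615); t=wplane(d,[179,203],[104,96],.0615); print('g',g,t,np.linalg.norm(t-g,axis=1)); a=np.degrees(np.arctan2(*(t-g)[:,1::-1].T)); print(a)
b=wplane(d,291.7,133.2,.088); print(np.linalg.norm(b-g),np.degrees(np.arctan2(g[1]-b[1],g[0]-b[0])))
plan([.459,.183,.12],5)
E
```

```text
((291.2881164550781, 132.92544555664062), (41.29273223876953, 41.4790153503418), 179.5039825439453) [0.52622528 0.17301399 0.088     ] brass [0.52593207 0.17267697 0.088     ] face [0.52566721 0.17248681 0.072     ]
g [0.54776285 0.25989043 0.0615    ] [[0.57251883 0.28111483 0.0615    ]
 [0.57577459 0.25495316 0.0615    ]] [0.0326088  0.02844353]
[40.60794638 -9.99612851]
0.09372844556371443 75.94680998014636
0 [ 0.291 -0.004  0.021] tw 0.0
1 [ 0.291 -0.004  0.021] tw 0.0
2 [ 0.291 -0.004  0.021] tw 0.0
3 [ 0.291 -0.004  0.021] tw 0.0
4 [ 0.291 -0.004  0.021] tw 0.0
```

Call:
move_arm(
  offset=[
    [0.29,-0.01,0.01],
    [0.29,-0.01,0.01],
    [0.29,-0.01,0.01],
    [0.29,-0.01,0],
    [0.29,-0.01,0],
  ],
  twist=[0,0,0,0,0],
)

```text
t: 3.17
tool_pos: [0.4563, 0.1802, 0.1205]
tool_rot: [-0.468, -0.53, -0.468, 0.53]
ft_force: [0.5, -0.2, 0.0]
width: 0.0923
```

Call:
move_arm(
  offset=[
    [0,0,0],
    [0,0,0],
    [0,0,0],
    [0,0,0],
    [0,0,0],
  ],
  twist=[0,0,0,0,0],
)

```text
t: 3.58
tool_pos: [0.4574, 0.1809, 0.123]
tool_rot: [0.468, 0.531, 0.467, -0.53]
ft_force: [0.2, -0.0, -0.2]
width: 0.092
```

```bash
python3 -c "
from h import *
state()
d=wsnap('w3'); e=blue(d,(290,130));print(e,wplane(d,*e[0],.088))
crop(d,e[0][0],e[0][1],25,16,'w3a')
crop(d,170,130,60,6,'w3b')"
```

```text
t 3.5833 p [0.4574 0.1809 0.123 ] jawaz -97.2 down [ 2.2e-03  6.0e-04 -1.0e+00] q [ 0.027  0.445 -0.67   1.989  0.372  0.828 -2.547] F [ 0.22 -0.04 -0.17] T [ 0.065 -0.006  0.022] w 0.092
((288.1072082519531, 130.17767333984375), (68.45276641845703, 68.73704528808594), 69.64970397949219) [0.52612475 0.17311713 0.088     ]
crop origin 263 105
crop origin 110 70
```

View pics/w3a.png

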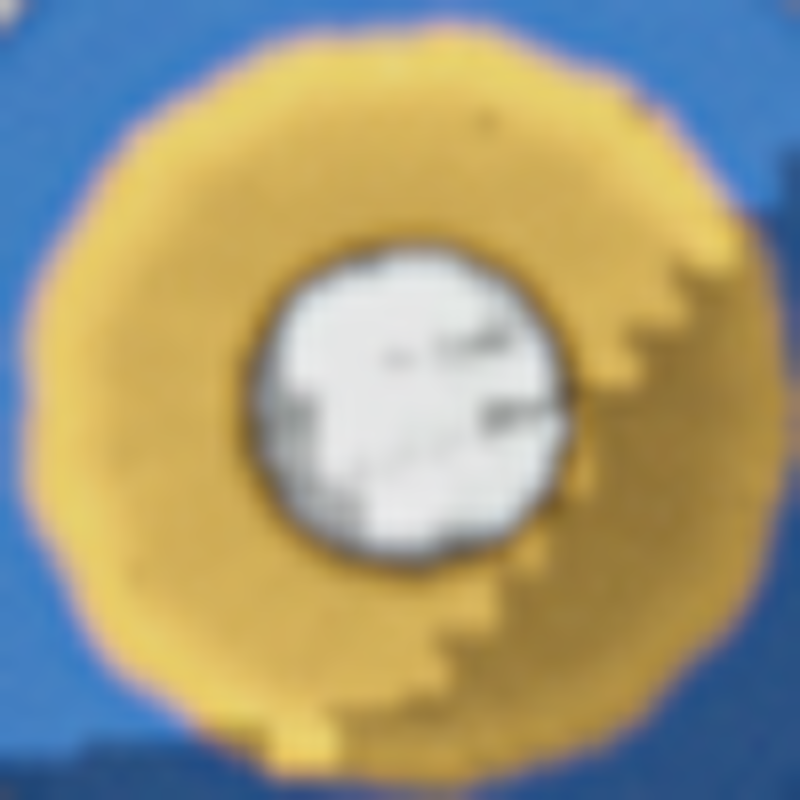

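View pics/w3.png

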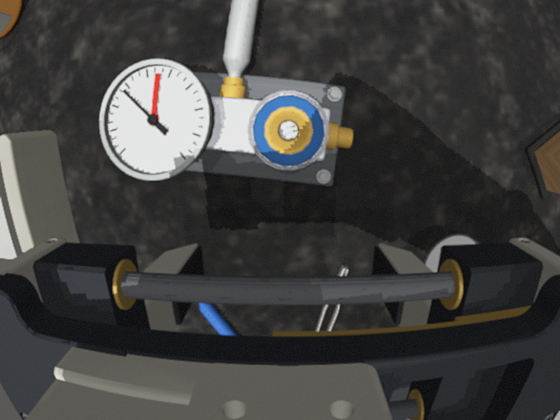

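Run:
```python
from h import *
d=load('w3')
im=d['image'][110:150,268:308]; g=im[...,1].astype(float); g=np.clip((g-120)/(240-120),0,1)**2*255
cv2.imwrite('pics/w3c.png',cv2.resize(g.astype(np.uint8),None,fx=16,fy=16,interpolation=cv2.INTER_CUBIC))
g=wplane(d,153,121,.0615); print(g)
crop(d,155,120,55,7,'w3b')
```

```text
[0.5466437 0.2615513 0.0615   ]
crop origin 100 65
```

View pics/w3c.png

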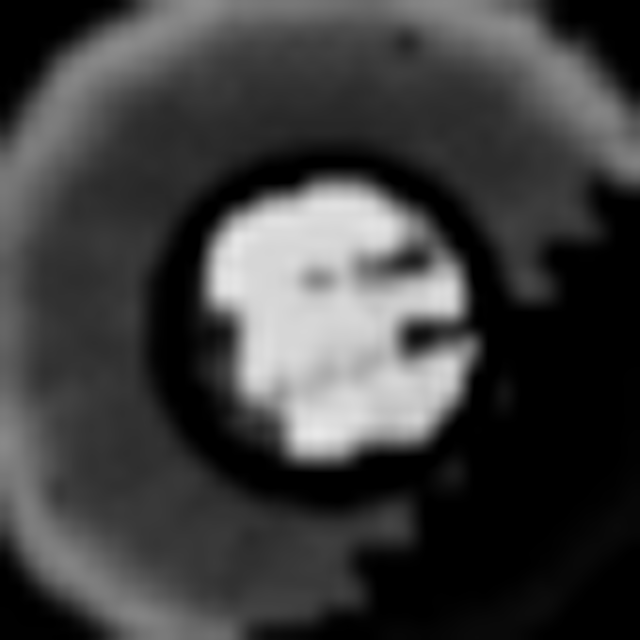

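View pics/w3b.png

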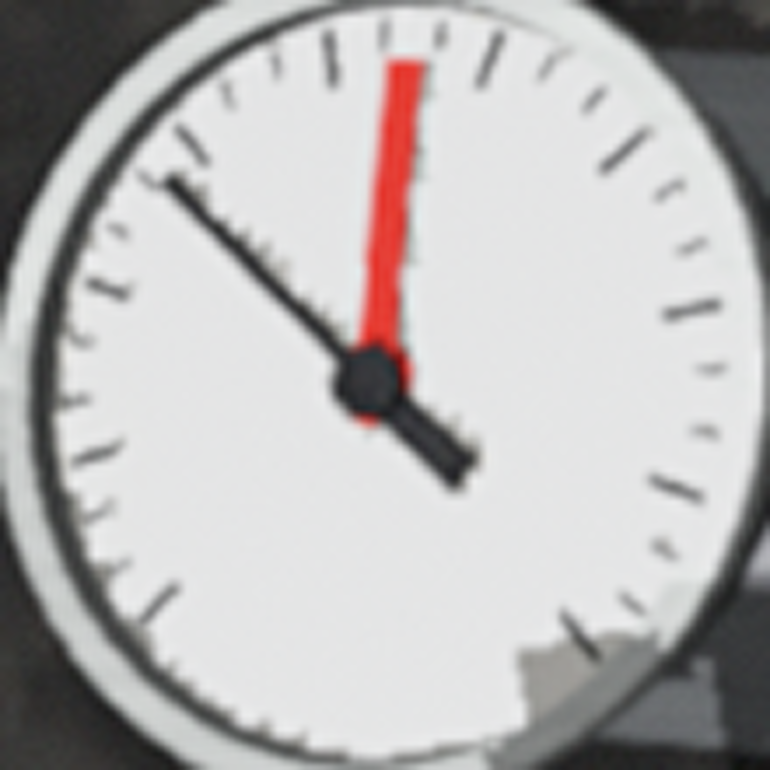

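Run:
```python
from h import *
d=load('w3')
c=np.array([100,65])
P=np.array([[370,380],[175,180],[402,65]])/7+c
w=wplane(d,P[:,0],P[:,1],.0615); a=np.degrees(np.arctan2(w[1:,1]-w[0,1],w[1:,0]-w[0,0])); print(w,a,(a[0]-a[1]),(a[0]-a[1])/1.25)
b=np.array([.5261,.1731,.088]); print(np.linalg.norm((w[0]-b)[:2]))
plan([.457,.181,.26],5)
plan([.44,-.10,.24],10,start=[.457,.181,.26])
```

```text
[[0.54781506 0.26147947 0.0615    ]
 [0.57221954 0.27995458 0.0615    ]
 [0.57766009 0.254104   0.0615    ]] [ 37.12710371 -13.88112248] 51.008226187747574 40.80658095019806
0.0910080978832674
0 [-0.343  0.    -0.001] tw 0.0
1 [-0.343  0.    -0.001] tw 0.0
2 [-0.343  0.    -0.001] tw 0.0
3 [-0.343  0.    -0.001] tw 0.0
4 [-0.343  0.    -0.001] tw 0.0
0 [0.025 0.023 0.351] tw 0.0
1 [0.025 0.023 0.351] tw 0.0
2 [0.025 0.023 0.351] tw 0.0
3 [0.025 0.023 0.351] tw 0.0
4 [0.025 0.023 0.351] tw 0.0
5 [0.025 0.023 0.351] tw 0.0
6 [0.025 0.023 0.351] tw 0.0
7 [0.025 0.023 0.351] tw 0.0
8 [0.025 0.023 0.351] tw 0.0
9 [0.025 0.023 0.351] tw 0.0
```

Call:
move_arm(
  offset=[
    [-0.35,0,0],
    [-0.35,0,0],
    [-0.35,0,0],
    [-0.35,0,0],
    [-0.35,0,0],
  ],
  twist=[0,0,0,0,0],
)

```text
t: 4.05
tool_pos: [0.4563, 0.1807, 0.2638]
tool_rot: [0.468, 0.531, 0.468, -0.53]
ft_force: [0.5, -0.6, 0.3]
width: 0.0916
```

```bash
python3 -c "
from h import *
state()
plan([.4945,-.123,.24],25,-125)
"
```

```text
t 4.05 p [0.4563 0.1807 0.2638] jawaz -97.17 down [ 1.e-03  2.e-04 -1.e+00] q [ 0.119  0.282 -0.747  1.808  0.211  1.132 -2.394] F [ 0.54 -0.61  0.29] T [ 0.013 -0.068 -0.003] w 0.0916
0 [0.012 0.038 0.148] tw -1.0
1 [0.012 0.025 0.151] tw -1.0
2 [0.012 0.012 0.153] tw -1.0
3 [ 0.012 -0.002  0.153] tw -1.0
4 [ 0.012 -0.015  0.152] tw -1.0
5 [ 0.012 -0.028  0.15 ] tw -1.0
6 [ 0.012 -0.041  0.147] tw -1.0
7 [ 0.012 -0.054  0.143] tw -1.0
8 [ 0.012 -0.066  0.138] tw -1.0
9 [ 0.012 -0.078  0.132] tw -1.0
10 [ 0.012 -0.089  0.124] tw -1.0
11 [ 0.012 -0.1    0.116] tw -1.0
12 [ 0.012 -0.109  0.107] tw -1.0
13 [ 0.012 -0.118  0.097] tw -1.0
14 [ 0.012 -0.126  0.086] tw -1.0
15 [ 0.012 -0.133  0.075] tw -1.0
16 [ 0.012 -0.139  0.063] tw -1.0
17 [ 0.012 -0.144  0.051] tw -1.0
18 [ 0.012 -0.148  0.038] tw -1.0
19 [ 0.012 -0.151  0.025] tw -1.0
20 [ 0.012 -0.153  0.012] tw -1.0
21 [ 0.012 -0.153 -0.002] tw -1.0
22 [ 0.012 -0.152 -0.015] tw -1.0
23 [ 0.012 -0.15  -0.028] tw -1.0
24 [ 0.012 -0.147 -0.041] tw -1.0
```

Call:
move_arm(
  offset=[
    [0.01,0.04,0.15],
    [0.01,0.03,0.15],
    [0.01,0.01,0.15],
    [0.01,0,0.15],
    [0.01,-0.01,0.15],
  ],
  twist=[-1,-1,-1,-1,-1],
)

```text
t: 4.47
tool_pos: [0.4651, 0.12, 0.2585]
tool_rot: [0.573, 0.415, 0.572, -0.415]
ft_force: [-0.3, -0.0, -0.3]
width: 0.0915
```

Call:
move_arm(
  offset=[
    [0.01,-0.03,0.15],
    [0.01,-0.04,0.15],
    [0.01,-0.05,0.14],
    [0.01,-0.07,0.14],
    [0.01,-0.08,0.13],
  ],
  twist=[-1,-1,-1,-1,-1],
)

```text
t: 4.88
tool_pos: [0.4726, 0.0591, 0.2544]
tool_rot: [0.649, 0.282, 0.648, -0.282]
ft_force: [0.2, 0.1, 0.5]
width: 0.0917
```

Call:
move_arm(
  offset=[
    [0.01,-0.09,0.12],
    [0.01,-0.1,0.12],
    [0.01,-0.11,0.11],
    [0.01,-0.12,0.1],
    [0.01,-0.13,0.09],
  ],
  twist=[-1,-1,-1,-1,-1],
)

```text
t: 5.3
tool_pos: [0.4806, -0.0025, 0.2504]
tool_rot: [0.695, 0.134, 0.694, -0.135]
ft_force: [-0.3, -0.6, -0.6]
width: 0.0916
```

Call:
move_arm(
  offset=[
    [0.01,-0.13,0.08],
    [0.01,-0.14,0.06],
    [0.01,-0.14,0.05],
    [0.01,-0.15,0.04],
    [0.01,-0.15,0.03],
  ],
  twist=[-1,-1,-1,-1,-1],
)

```text
t: 5.72
tool_pos: [0.489, -0.0629, 0.2464]
tool_rot: [0.707, -0.019, 0.707, 0.019]
ft_force: [1.1, 1.0, -0.5]
width: 0.0922
```

Call:
move_arm(
  offset=[
    [0.01,-0.15,0.01],
    [0.01,-0.15,0],
    [0.01,-0.15,-0.01],
    [0.01,-0.15,-0.03],
    [0.01,-0.15,-0.04],
  ],
  twist=[-1,-1,-1,-1,-1],
)

```text
t: 6.13
tool_pos: [0.497, -0.1231, 0.2424]
tool_rot: [0.686, -0.172, 0.686, 0.171]
ft_force: [0.1, 0.1, 0.2]
width: 0.0919
```

```bash
python3 -c "
from h import *
state()
d=wsnap('w4'); print(wproj(d,[[.4945,-.123,.15],[.4945,-.123,.08]]))"
```

```text
t 6.1333 p [ 0.497  -0.1231  0.2424] jawaz 28.05 down [ 8.e-04 -8.e-04 -1.e+00] q [ 0.959  0.476 -1.135  1.778  0.465  1.189  0.175] F [0.1  0.13 0.25] T [-0.033 -0.163  0.033] w 0.0919
[[283.24430587 219.59086726]
 [284.14862298 199.49397816]]
```

View pics/w4.png

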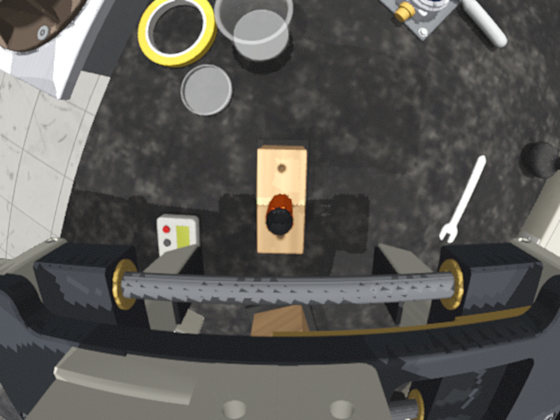

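Run:
```python
from h import *
d=load('w4'); crop(d,282,205,40,9,'w4a')
hsv=cv2.cvtColor(d['image'],cv2.COLOR_BGR2HSV)
m=((hsv[...,2]<75)).astype(np.uint8); m[:,:262]=0;m[:,300:]=0;m[:195]=0;m[245:]=0
n,l,st,c=cv2.connectedComponentsWithStats(m)
for i in range(1,n):
    if st[i,4]>80: print(st[i],c[i],wplane(d,*c[i],.15))
# block top corners
print(wplane(d,[257,306,303.5,258.5],[149,148,253,252],.08).round(4),wplane(d,[257,306,303.5,258.5],[149,148,253,252],.08).mean(0))
print(wplane(d,281,168,.08))
```

```text
crop origin 242 165
[266 208  27  28 553] [278.97468354 220.9801085 ] [ 0.49213447 -0.12551954  0.15      ]
[[ 0.4487 -0.0917  0.08  ]
 [ 0.4892 -0.0691  0.08  ]
 [ 0.5382 -0.1631  0.08  ]
 [ 0.4971 -0.1839  0.08  ]] [ 0.49329085 -0.12694369  0.08      ]
[ 0.47738093 -0.09717739  0.08      ]
```

View pics/w4a.png

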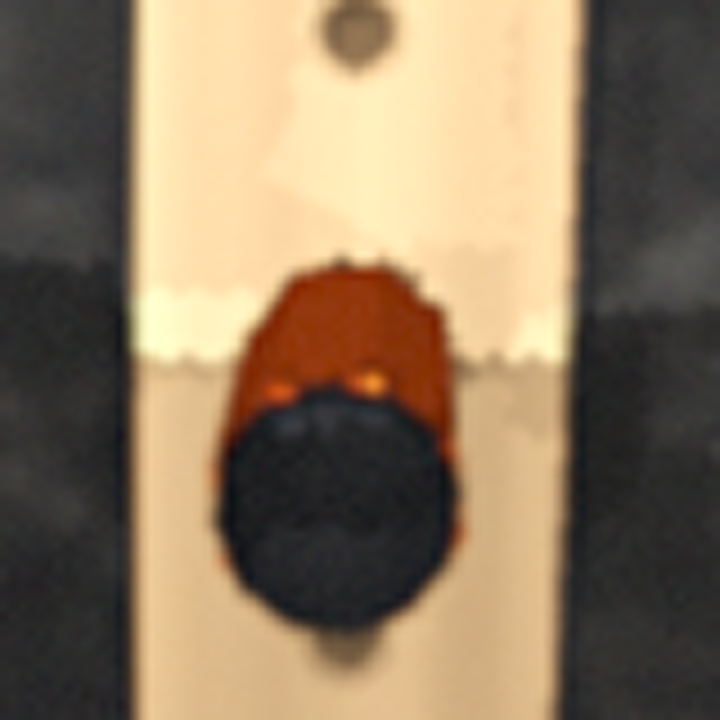

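Call:
move_arm(
  offset=[
    [0.3,0,-0.01],
    [0.35,0,-0.01],
    [0.35,0,-0.01],
    [0.35,0,-0.01],
    [0.3,0,-0.01],
  ],
  twist=[0,0,0,0,0],
)

```text
t: 6.6
tool_pos: [0.493, -0.1242, 0.1087]
tool_rot: [0.687, -0.169, 0.687, 0.169]
ft_force: [-0.4, -0.9, -0.5]
width: 0.0914
```

```bash
python3 -c "
from h import *
state()
d=wsnap('w5')"
```

```text
t 6.6 p [ 0.493  -0.1242  0.1087] jawaz 27.67 down [-0.e+00 -3.e-04 -1.e+00] q [ 0.853  0.614 -1.002  1.947  0.644  0.942  0.013] F [-0.44 -0.92 -0.52] T [-0.008 -0.166 -0.032] w 0.0914
```

View pics/w5.png

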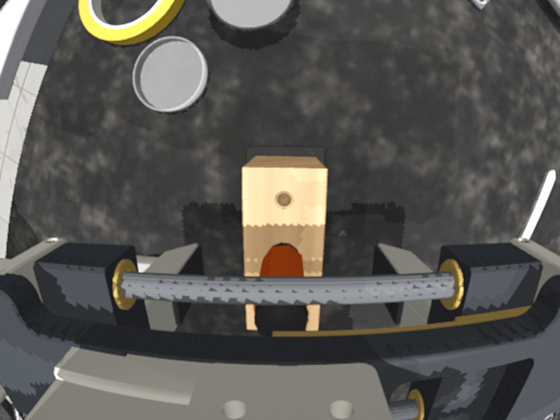

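Call:
move_arm(
  offset=[
    [0,0,0],
    [0,0,0],
    [0,0,0],
    [0,0,0],
    [0,0,0],
  ],
  twist=[0,0,0,0,0],
  claw=1,
  newtons=30,
)

```text
t: 7.07
tool_pos: [0.4942, -0.1243, 0.111]
tool_rot: [0.687, -0.17, 0.686, 0.169]
ft_force: [-0.6, -0.1, 0.2]
width: 0.0632
```

Call:
move_arm(
  offset=[
    [0,0,0],
    [0,0,0],
    [0,0,0],
    [0,0,0],
    [0,0,0],
  ],
  twist=[0,0,0,0,0],
)

```text
t: 7.48
tool_pos: [0.4934, -0.1243, 0.1097]
tool_rot: [0.686, -0.17, 0.686, 0.17]
ft_force: [0.2, -0.2, -0.1]
width: 0.0298
```

```bash
python3 -c "
from h import *
state()"
```

```text
t 7.4833 p [ 0.4934 -0.1243  0.1097] jawaz 27.81 down [-0.e+00 -1.e-04 -1.e+00] q [ 0.854  0.613 -1.004  1.945  0.643  0.944  0.017] F [ 0.17 -0.17 -0.1 ] T [ 0.054 -0.154 -0.011] w 0.0298
```

Call:
move_arm(
  offset=[
    [0,0,0],
    [0,0,0],
    [0,0,0],
    [0,0,0],
    [0,0,0],
  ],
  twist=[0,0,0,0,0],
)

```text
t: 7.9
tool_pos: [0.4932, -0.1243, 0.1097]
tool_rot: [0.686, -0.17, 0.686, 0.17]
ft_force: [-1.4, 0.5, 0.3]
width: 0.0218
```

```bash
python3 -c "
from h import *
state()"
```

```text
t 7.9 p [ 0.4932 -0.1243  0.1097] jawaz 27.82 down [-3.e-04 -1.e-04 -1.e+00] q [ 0.854  0.614 -1.004  1.945  0.643  0.944  0.017] F [-1.38  0.47  0.32] T [-0.126  0.137 -0.07 ] w 0.0218
```

Call:
move_arm(
  offset=[
    [-0.1,0,0],
    [-0.2,0,0],
    [-0.3,0,0],
    [-0.35,0,0],
    [-0.4,0,0],
  ],
  twist=[0,0,0,0,0],
)

```text
t: 8.32
tool_pos: [0.4928, -0.1239, 0.2187]
tool_rot: [0.686, -0.17, 0.687, 0.171]
ft_force: [0.4, -0.5, -0.2]
width: 0.0217
```

```bash
python3 -c "
from h import *
state()
snap('side','s6');snap('scene','c6')
for n in ['s6','c6']:
    d=load(n); st=ctrl.read_state(); p=proj(d,st['tool_pos']-[0,0,.06])[0]; print(p); crop(d,*p,35,9,n+'a')"
```

```text
t 8.3167 p [ 0.4928 -0.1239  0.2187] jawaz 27.86 down [-1.3e-03  9.0e-04 -1.0e+00] q [ 0.951  0.494 -1.119  1.818  0.487  1.143  0.154] F [ 0.39 -0.49 -0.2 ] T [-0.073 -0.234  0.02 ] w 0.0217
[309.62469831 194.88339365]
crop origin 274 159
[284.53265687 172.75073359]
crop origin 249 137
```

View pics/s6a.png

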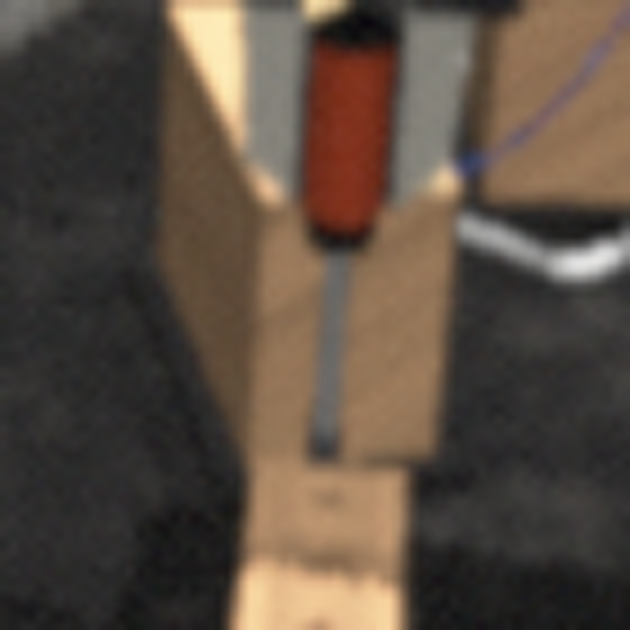

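View pics/c6a.png

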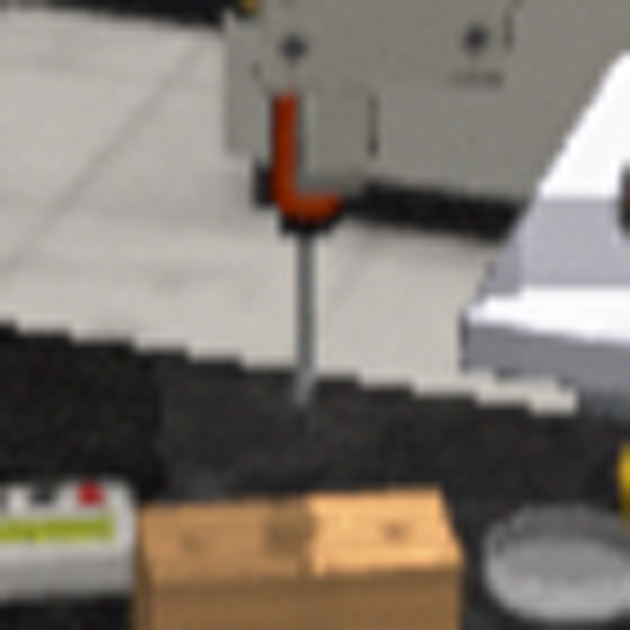

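```bash
python3 -c "
from h import *
d=wsnap('w6'); R=Ro.from_quat(d['rot'],scalar_first=True).as_matrix()
print(wproj(d,[d['pos']+R@[x,0,0] for x in (.032,.09,.105)]))
crop(d,285,230,45,9,'w6a')
state();plan([.526,.1731,.29],20,-73)
"
```

```text
[[285.66485122 250.37644167]
 [286.08928923 222.23403234]
 [286.17059922 216.89269519]]
crop origin 240 185
t 8.4667 p [ 0.4949 -0.124   0.2203] jawaz 27.81 down [ 0.0047 -0.0011 -1.    ] q [ 0.951  0.492 -1.12   1.816  0.488  1.14   0.152] F [-1.02 -0.09 -1.76] T [ 0.023 -0.144 -0.014] w 0.022
0 [-0.044  0.155  0.104] tw -0.73
1 [-0.044  0.148  0.114] tw -0.73
2 [-0.044  0.141  0.123] tw -0.73
3 [-0.044  0.132  0.132] tw -0.73
4 [-0.044  0.124  0.14 ] tw -0.73
5 [-0.044  0.115  0.147] tw -0.73
6 [-0.044  0.105  0.154] tw -0.73
7 [-0.044  0.095  0.161] tw -0.73
8 [-0.044  0.085  0.166] tw -0.73
9 [-0.044  0.074  0.171] tw -0.73
10 [-0.044  0.063  0.176] tw -0.73
11 [-0.044  0.051  0.179] tw -0.73
12 [-0.044  0.04   0.182] tw -0.73
13 [-0.044  0.028  0.185] tw -0.73
14 [-0.044  0.016  0.186] tw -0.73
15 [-0.044  0.005  0.187] tw -0.73
16 [-0.044 -0.007  0.187] tw -0.73
17 [-0.044 -0.019  0.186] tw -0.73
18 [-0.044 -0.031  0.184] tw -0.73
19 [-0.044 -0.043  0.182] tw -0.73
```

View pics/w6a.png

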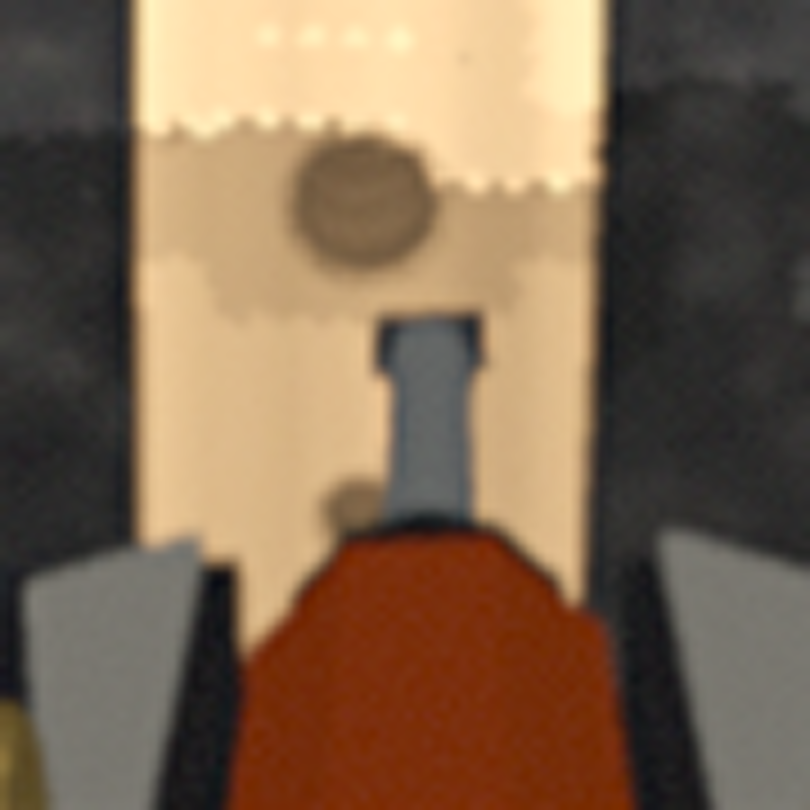

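```bash
cat >> h.py <<'E'
def tipintool(d,u,v,x=.1047):
    K=d['K']; dx=u-K[0,2];dy=v-K[1,2];r=np.hypot(dx,dy);th=r/K[0,0]
    c=np.array([np.sin(th)*dx/r,np.sin(th)*dy/r,np.cos(th)]); H=d['hand_eye']; c=H[:3,:3]@c
    return H[:3,3]+c*(x-H[0,3])/c[0]
E
python3 -c "
from h import *
d=load('w6'); print(tipintool(d,287.8,220.3),tipintool(d,287.8,220.3,.1)); print('hole',wplane(d,280.2,207.6,.08)); print(wplane(d,280.2,207.6,.08)-d['pos'])
"
```

```text
[ 0.1047     -0.00276171  0.00131142] [ 0.1        -0.00138953  0.00130655]
hole [ 0.4929812  -0.12767522  0.08      ]
[-0.00312563 -0.00429081 -0.14267285]
```

```bash
python3 -c "
from h import *
plan([.5236,.1713,.26],20,-73,start=[.493,-.124,.2203])
"
```

```text
0 [-0.025  0.154  0.103] tw -0.73
1 [-0.025  0.147  0.113] tw -0.73
2 [-0.025  0.14   0.122] tw -0.73
3 [-0.025  0.132  0.131] tw -0.73
4 [-0.025  0.123  0.139] tw -0.73
5 [-0.025  0.114  0.146] tw -0.73
6 [-0.025  0.105  0.153] tw -0.73
7 [-0.025  0.095  0.16 ] tw -0.73
8 [-0.025  0.084  0.165] tw -0.73
9 [-0.025  0.074  0.17 ] tw -0.73
10 [-0.025  0.063  0.175] tw -0.73
11 [-0.025  0.051  0.178] tw -0.73
12 [-0.025  0.04   0.181] tw -0.73
13 [-0.025  0.028  0.183] tw -0.73
14 [-0.025  0.017  0.185] tw -0.73
15 [-0.025  0.005  0.185] tw -0.73
16 [-0.025 -0.007  0.185] tw -0.73
17 [-0.025 -0.019  0.185] tw -0.73
18 [-0.025 -0.03   0.183] tw -0.73
19 [-0.025 -0.042  0.181] tw -0.73
```

Call:
move_arm(
  offset=[
    [-0.03,0.15,0.1],
    [-0.03,0.15,0.11],
    [-0.03,0.14,0.12],
    [-0.03,0.13,0.13],
    [-0.03,0.12,0.14],
  ],
  twist=[-0.73,-0.73,-0.73,-0.73,-0.73],
)

```text
t: 8.88
tool_pos: [0.5003, -0.0506, 0.2289]
tool_rot: [0.65, -0.277, 0.651, 0.278]
ft_force: [0.6, -0.8, -0.6]
width: 0.0219
```

Call:
move_arm(
  offset=[
    [-0.03,0.11,0.15],
    [-0.03,0.1,0.15],
    [-0.03,0.1,0.16],
    [-0.03,0.08,0.17],
    [-0.03,0.07,0.17],
  ],
  twist=[-0.73,-0.73,-0.73,-0.73,-0.73],
)

```text
t: 9.3
tool_pos: [0.5091, 0.023, 0.2409]
tool_rot: [0.598, -0.377, 0.598, 0.378]
ft_force: [-0.1, -0.6, -1.4]
width: 0.022
```

```bash
python3 -c "
from h import *
state();plan([.5236,.1713,.26],10,-36.5)
"
```

```text
t 9.3 p [0.5091 0.023  0.2409] jawaz 64.51 down [-1.4e-03 -2.0e-04 -1.0e+00] q [ 0.711  0.515 -1.215  1.781  0.515  1.215  0.474] F [-0.11 -0.65 -1.36] T [ 0.074 -0.204  0.028] w 0.022
0 [-0.024  0.063  0.175] tw -0.73
1 [-0.024  0.052  0.179] tw -0.73
2 [-0.024  0.041  0.182] tw -0.73
3 [-0.024  0.029  0.184] tw -0.73
4 [-0.024  0.017  0.185] tw -0.73
5 [-0.024  0.005  0.186] tw -0.73
6 [-0.024 -0.006  0.186] tw -0.73
7 [-0.024 -0.018  0.185] tw -0.73
8 [-0.024 -0.03   0.184] tw -0.73
9 [-0.024 -0.042  0.181] tw -0.73
```

Call:
move_arm(
  offset=[
    [-0.03,0.06,0.17],
    [-0.03,0.06,0.17],
    [-0.03,0.06,0.17],
    [0,0,0],
    [0,0,0],
  ],
  twist=[0,0,0,0,0],
)

```text
t: 9.72
tool_pos: [0.5139, 0.0659, 0.2483]
tool_rot: [0.598, -0.377, 0.599, 0.377]
ft_force: [-0.7, -1.1, -0.0]
width: 0.0219
```

```bash
python3 -c "
from h import *
state();plan([.5236,.1713,.26],10,0)
"
```

```text
t 9.7167 p [0.5139 0.0659 0.2483] jawaz 64.42 down [-9.e-04 -2.e-04 -1.e+00] q [ 0.615  0.517 -1.205  1.752  0.51   1.234  0.4  ] F [-0.69 -1.11 -0.05] T [ 0.04  -0.172 -0.004] w 0.0219
0 [-0.015  0.046  0.124] tw 0.0
1 [-0.015  0.046  0.124] tw 0.0
2 [-0.015  0.046  0.124] tw 0.0
3 [-0.015  0.046  0.124] tw 0.0
4 [-0.015  0.046  0.124] tw 0.0
5 [-0.015  0.046  0.124] tw 0.0
6 [-0.015  0.046  0.124] tw 0.0
7 [-0.015  0.046  0.124] tw 0.0
8 [-0.015  0.046  0.124] tw 0.0
9 [-0.015  0.046  0.124] tw 0.0
```

Call:
move_arm(
  offset=[
    [-0.02,0.05,0.12],
    [-0.02,0.05,0.12],
    [-0.02,0.05,0.12],
    [-0.02,0.05,0.12],
    [-0.02,0.05,0.12],
  ],
  twist=[0,0,0,0,0],
)

```text
t: 10.13
tool_pos: [0.517, 0.1187, 0.2571]
tool_rot: [0.599, -0.376, 0.598, 0.376]
ft_force: [-0.4, 0.1, 0.1]
width: 0.0221
```

Call:
move_arm(
  offset=[
    [0,0.05,0.12],
    [0,0.05,0.12],
    [0,0.05,0.12],
    [0,0.05,0.12],
    [0,0.05,0.12],
  ],
  twist=[0,0,0,0,0],
)

```text
t: 10.55
tool_pos: [0.5198, 0.1705, 0.2568]
tool_rot: [0.599, -0.376, 0.599, 0.376]
ft_force: [0.6, -0.2, -0.4]
width: 0.0219
```

Call:
move_arm(
  offset=[
    [0,0,0],
    [0,0,0],
    [0,0,0],
    [0,0,0],
    [0,0,0],
  ],
  twist=[-0.7,-0.7,-0.7,-0.7,-0.7],
)

```text
t: 10.97
tool_pos: [0.5198, 0.1699, 0.2568]
tool_rot: [0.534, -0.464, 0.534, 0.464]
ft_force: [0.1, -0.0, -0.3]
width: 0.0223
```

```bash
python3 -c "
from h import *
state();
d=wsnap('w7')
print(wproj(d,[[.5261,.1731,.088]]))
"
```

```text
t 10.9667 p [0.5198 0.1699 0.2568] jawaz 82.0 down [-2.e-04 -1.e-04 -1.e+00] q [ 0.39   0.564 -1.206  1.675  0.547  1.29   0.508] F [ 0.08 -0.04 -0.28] T [ 0.091 -0.183 -0.008] w 0.0223
[[290.47370626 204.15802268]]
```

View pics/w7.png

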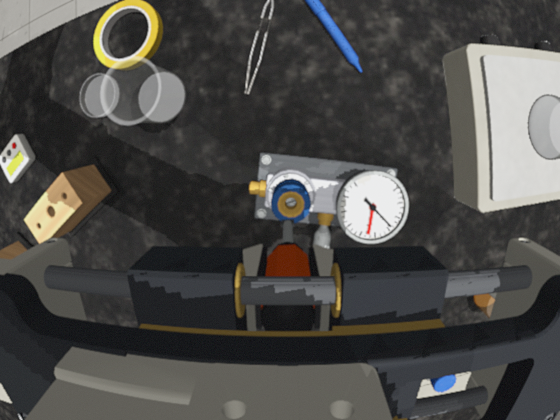

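Call:
move_arm(
  offset=[
    [0.07,-0.01,0.01],
    [0.07,-0.01,0],
    [0.07,-0.01,0],
    [0.07,-0.01,0],
    [0.07,-0.01,0],
  ],
  twist=[-0.76,-0.76,-0.76,-0.76,-0.76],
)

```text
t: 11.43
tool_pos: [0.524, 0.1705, 0.2286]
tool_rot: [0.45, -0.545, 0.45, 0.545]
ft_force: [0.4, 1.6, -1.2]
width: 0.0219
```

Call:
move_arm(
  offset=[
    [0,0,0],
    [0,0,0],
    [0,0,0],
    [0,0,0],
    [0,0,0],
  ],
  twist=[0,0,0,0,0],
)

```text
t: 11.85
tool_pos: [0.5241, 0.1703, 0.2293]
tool_rot: [-0.451, 0.545, -0.451, -0.544]
ft_force: [0.4, -0.6, -0.8]
width: 0.022
```

```bash
python3 -c "
from h import *
state();
d=wsnap('w8'); p=wproj(d,[[.5261,.1731,.088]])[0]; print(p)
crop(d,p[0],p[1]+5,35,11,'w8a'); e=blue(d,p); print(e,wplane(d,*e[0],.088))
"
```

```text
t 11.85 p [0.5241 0.1703 0.2293] jawaz 100.74 down [ 6.e-04  1.e-04 -1.e+00] q [ 0.389  0.614 -1.222  1.704  0.605  1.261  0.788] F [ 0.44 -0.55 -0.82] T [ 0.071 -0.169  0.029] w 0.022
[289.16084351 207.24923595]
crop origin 254 177
((289.02850341796875, 204.73049926757812), (37.943538665771484, 45.559425354003906), 2.0655457973480225) [0.52380293 0.17253643 0.088     ]
```

View pics/w8a.png

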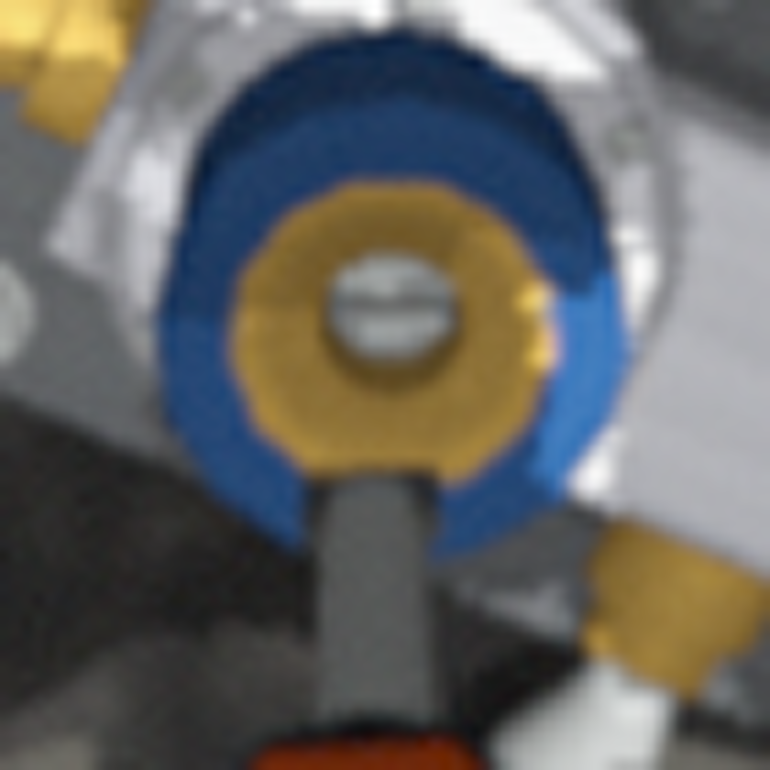

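```bash
python3 -c "
from h import *
d=load('w8'); R=Ro.from_quat(d['rot'],scalar_first=True).as_matrix()
b=wplane(d,289.6,207,.088); print('bore',b, 'bore in tool',R.T@(b-d['pos']))
for x in (.1,.1047,.109): print('tip tool',tipintool(d,287.8,220.5,x))
f=wplane(d,254+390/11,177+305/11,.072); print('face',f,R.T@(f-d['pos']))
"
```

```text
bore [0.52579496 0.17344906 0.088     ] bore in tool [ 0.14132224 -0.0022043   0.00276374]
tip tool [ 0.1        -0.00296078  0.00113017]
tip tool [ 0.1047     -0.00433269  0.00113098]
tip tool [ 0.109      -0.00558783  0.00113171]
face [0.52749359 0.17371807 0.072     ] [ 0.15732332 -0.00391329  0.00271168]
```

```bash
python3 -c "
from h import *
for n in ['w1','w3','w6','w8']:
    d=load(n); print(n,d['hand_eye'][:3,3],d['hand_eye'][:3,2],d['K'][0],d['K'][1,2])
d=load('w6');print(tipintool(d,287.8,220.5))
"
```

```text
w1 [-0.14644627  0.07013866 -0.00127261] [ 0.96578114 -0.25935657  0.00097928] [325.1922621    0.         287.55312736] 213.70538076053072
w3 [-0.1464443   0.07013768 -0.00127138] [ 0.9657809  -0.25935746  0.00097797] [325.1922621    0.         287.55312736] 213.70538076053072
w6 [-0.14644323  0.07056013  0.00105085] [ 9.65411590e-01 -2.60730541e-01  2.18774484e-04] [325.1922621    0.         287.55312736] 213.70538076053072
w8 [-0.14644565  0.06897534  0.00108802] [ 9.65585407e-01 -2.60085447e-01 -6.18320813e-04] [325.1922621    0.         287.55312736] 213.70538076053072
[ 0.1047     -0.00292936  0.00131161]
```

Call:
move_arm(
  offset=[
    [0.07,0.01,0],
    [0.07,0.01,0.01],
    [0.07,0.01,0.01],
    [0.07,0,0],
    [0.07,0,0],
  ],
  twist=[0,0,0,0,0],
)

```text
t: 12.32
tool_pos: [0.521, 0.1712, 0.2001]
tool_rot: [0.45, -0.545, 0.451, 0.545]
ft_force: [-0.1, 0.3, -1.1]
width: 0.0214
```

Call:
move_arm(
  offset=[
    [0,0,0],
    [0,0,0],
    [0,0,0],
    [0,0,0],
    [0,0,0],
  ],
  twist=[0,0,0,0,0],
)

```text
t: 12.73
tool_pos: [0.5214, 0.1713, 0.2012]
tool_rot: [-0.451, 0.545, -0.451, -0.545]
ft_force: [-1.5, -1.0, -1.1]
width: 0.0218
```

```bash
python3 -c "
from h import *
state();
d=wsnap('w9'); p=wproj(d,[[.5261,.1731,.088]])[0]; print(p)
crop(d,p[0],p[1]+5,35,11,'w9a')
snap('side','s9');d=load('s9');p=proj(d,[.526,.173,.09])[0];print(p);crop(d,*p,35,11,'s9a')
"
```

```text
t 12.7333 p [0.5214 0.1713 0.2012] jawaz 100.81 down [ 5.e-04  2.e-04 -1.e+00] q [ 0.375  0.637 -1.201  1.746  0.635  1.211  0.759] F [-1.5  -1.05 -1.08] T [ 0.102 -0.129 -0.006] w 0.0218
[287.4424621  218.24134904]
crop origin 252 188
[227.17778063 278.98687606]
crop origin 192 243
```

View pics/w9a.png

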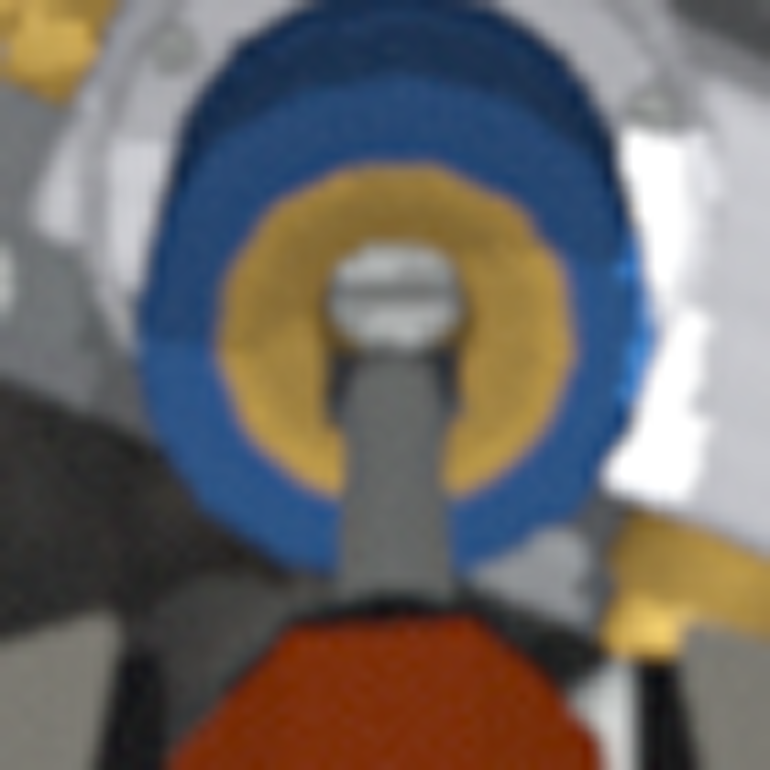

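View pics/s9a.png

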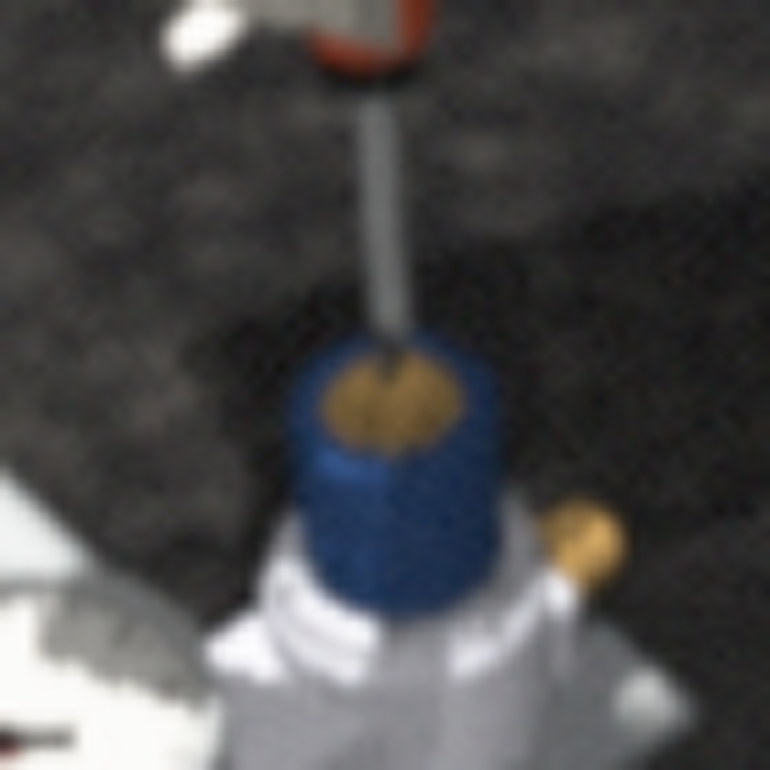

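```bash
python3 -c "
from h import *
d=load('w9'); R=Ro.from_quat(d['rot'],scalar_first=True).as_matrix()
hsv=cv2.cvtColor(d['image'],cv2.COLOR_BGR2HSV)
b=wplane(d,288.2,218,.088); print('bore',b, 'bore in tool',R.T@(b-d['pos']),d['hand_eye'][:3,3])
for x in (.1,.1047,.109): print('tip tool',tipintool(d,287.7,220.0,x))
s=load('s9');
print(onplane(s,192+392/11,243+402/11,.088), proj(s,[.526,.1735,.088])-[192,243])
# tip in side
print((proj(s,R@np.array([.1047,-.0035,.0011])+d['pos'])-[192,243])*11)
"
```

```text
bore [0.5257768  0.17367816 0.088     ] bore in tool [ 0.1132114  -0.00465631  0.00146089] [-0.14644561  0.06897398  0.00108703]
tip tool [ 0.1        -0.00255089  0.00104972]
tip tool [ 0.1047     -0.00391495  0.00104901]
tip tool [ 0.109      -0.00516292  0.00104835]
[0.52554055 0.17220293 0.088     ] [[35.07990964 36.81263195]]
[[389.98565144 373.92691415]]
```

Call:
move_arm(
  offset=[
    [0.04,0,0.01],
    [0.04,0,0],
    [0.04,0,0],
    [0.04,0,0],
    [0.03,0,0],
  ],
  twist=[0,0,0,0,0],
)

```text
t: 13.25
tool_pos: [0.521, 0.1719, 0.1851]
tool_rot: [0.45, -0.545, 0.451, 0.545]
ft_force: [0.2, -0.6, -0.5]
width: 0.0217
```

```bash
python3 -c "
from h import *
state();
d=wsnap('w10'); p=wproj(d,[[.5261,.1731,.088]])[0]; print(p)
crop(d,p[0],p[1]+5,35,11,'w10a')
"
```

```text
t 13.25 p [0.521  0.1719 0.1851] jawaz 100.82 down [-5.e-04 -2.e-04 -1.e+00] q [ 0.364  0.652 -1.186  1.766  0.653  1.184  0.743] F [ 0.2  -0.63 -0.45] T [ 0.082 -0.167  0.007] w 0.0217
[286.69207254 224.42131648]
crop origin 251 194
```

View pics/w10a.png

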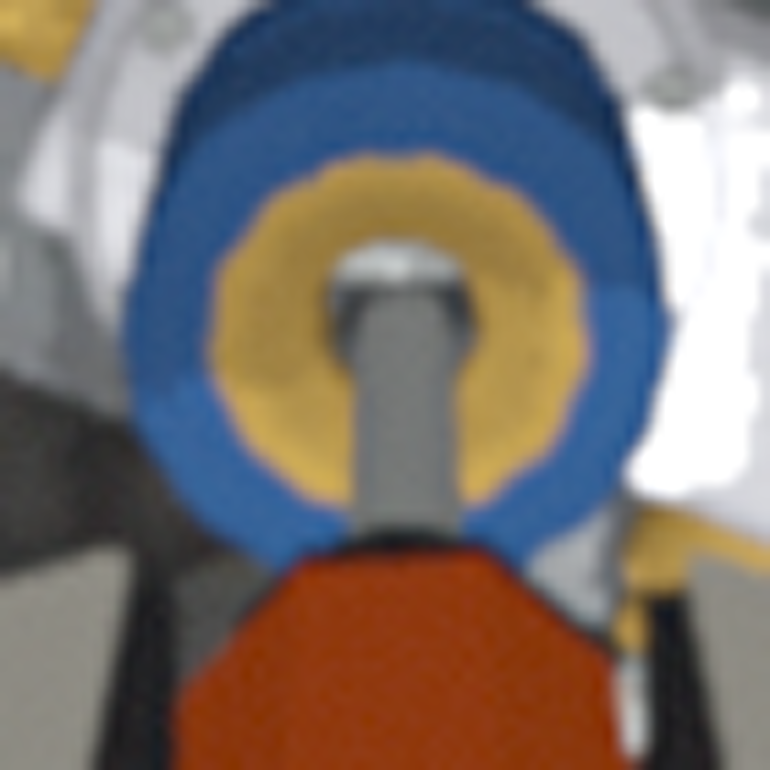

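Call:
move_arm(
  offset=[
    [0.02,0,0],
    [0.02,0,0],
    [0.02,0,0],
    [0.01,0,0],
    [0,0,0],
  ],
  twist=[0,0,0,0,0],
)

```text
t: 13.72
tool_pos: [0.5211, 0.172, 0.18]
tool_rot: [0.451, -0.545, 0.451, 0.545]
ft_force: [0.7, 0.3, -1.4]
width: 0.0223
```

```bash
python3 -c "
from h import *
state();
"
```

```text
t 13.7167 p [0.5211 0.172  0.18  ] jawaz 100.82 down [-1.e-04 -1.e-04 -1.e+00] q [ 0.361  0.657 -1.182  1.772  0.659  1.175  0.737] F [ 0.65  0.26 -1.38] T [ 0.056 -0.196 -0.002] w 0.0223
```

Call:
move_arm(
  offset=[
    [0.01,0,0],
    [0.01,0,0],
    [0.01,0,0],
    [0.01,0,0],
    [0,0,0],
  ],
  twist=[0,0,0,0,0],
)

```text
t: 14.13
tool_pos: [0.5211, 0.1719, 0.1768]
tool_rot: [-0.451, 0.545, -0.451, -0.545]
ft_force: [-0.2, -0.2, -1.0]
width: 0.0217
```

Call:
move_arm(
  offset=[
    [0.01,0,0],
    [0.01,0,0],
    [0,0,0],
    [0,0,0],
    [0,0,0],
  ],
  twist=[0,0,0,0,0],
)

```text
t: 14.55
tool_pos: [0.5212, 0.172, 0.1753]
tool_rot: [-0.451, 0.545, -0.451, -0.545]
ft_force: [0.6, 0.7, -1.0]
width: 0.0218
```

No contact yet (tip about 70.6 mm, possibly already in the slot). Continue gently.

Call:
move_arm(
  offset=[
    [0.01,0,0],
    [0.01,0,0],
    [0,0,0],
    [0,0,0],
    [0,0,0],
  ],
  twist=[0,0,0,0,0],
)

```text
t: 14.97
tool_pos: [0.5211, 0.1721, 0.1737]
tool_rot: [0.451, -0.545, 0.451, 0.545]
ft_force: [0.7, 0.5, -0.7]
width: 0.0217
```

Call:
move_arm(
  offset=[
    [0.01,0,0],
    [0.01,0,0],
    [0,0,0],
    [0,0,0],
    [0,0,0],
  ],
  twist=[0,0,0,0,0],
)

```text
t: 15.38
tool_pos: [0.5211, 0.172, 0.1721]
tool_rot: [0.451, -0.545, 0.451, 0.545]
ft_force: [0.3, 0.9, -0.7]
width: 0.0219
```

```bash
python3 -c "
from h import *
state();
d=wsnap('w11'); p=wproj(d,[[.5261,.1731,.088]])[0]; print(p)
crop(d,p[0],p[1]+5,35,11,'w11a')
"
```

```text
t 15.3833 p [0.5211 0.172  0.1721] jawaz 100.82 down [-0.  0. -1.] q [ 0.356  0.665 -1.174  1.781  0.669  1.162  0.729] F [ 0.34  0.91 -0.72] T [ 0.212 -0.554  0.031] w 0.0219
[286.43098256 229.2392917 ]
crop origin 251 199
```

View pics/w11a.png

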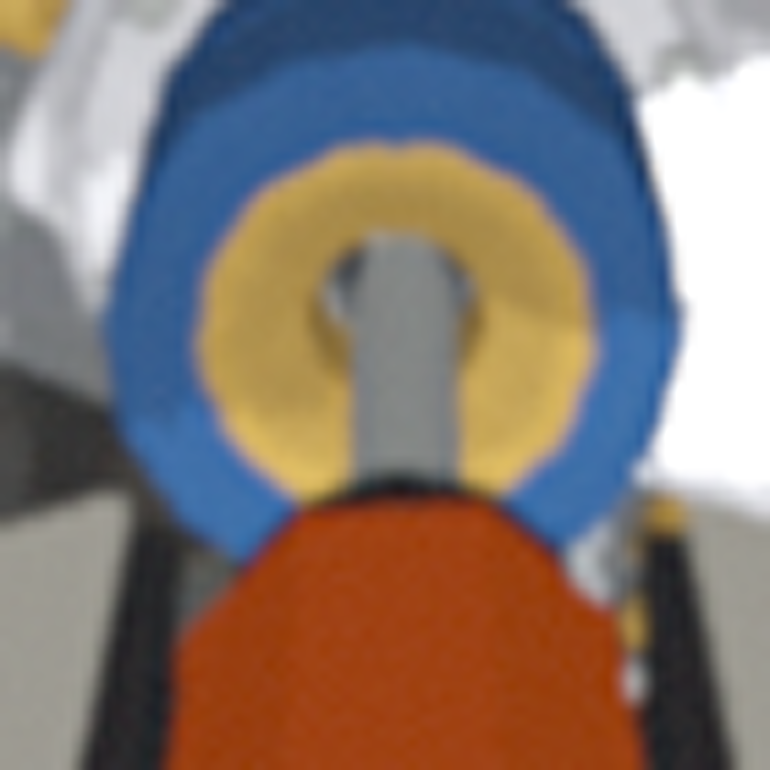

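Call:
move_arm(
  offset=[
    [0.01,0,0],
    [0,0,0],
    [0,0,0],
    [0,0,0],
    [0,0,0],
  ],
  twist=[0,0,0,0,0],
)

```text
t: 15.85
tool_pos: [0.5211, 0.172, 0.1713]
tool_rot: [0.451, -0.545, 0.451, 0.545]
ft_force: [2.4, -0.2, -1.3]
width: 0.0221
```

```bash
python3 -c "
from h import *
state();
d=load('w11'); R=Ro.from_quat(d['rot'],scalar_first=True).as_matrix()
b=wplane(d,251+400/11,199+325/11,.088); print('bore',b,R.T@(b-d['pos']))
d=snap('side','s11');p=proj(d,[.547,.2615,.0615])[0];crop(d,*p,35,11,'s11a')
"
```

```text
t 15.85 p [0.5211 0.172  0.1713] jawaz 100.82 down [-0. -0. -1.] q [ 0.356  0.666 -1.174  1.782  0.67   1.161  0.729] F [ 2.39 -0.17 -1.29] T [ 0.166 -0.514 -0.018] w 0.0221
bore [0.52543629 0.17367948 0.088     ] [ 0.08407857 -0.00455089  0.00080869]
crop origin 157 275
```

Call:
move_arm(
  offset=[
    [0,-0.005,0],
    [0.01,0,0],
    [0,0,0],
    [0,0,0],
    [0,0,0],
  ],
  twist=[0,0,0,0,0],
)

```text
t: 16.32
tool_pos: [0.5214, 0.1721, 0.1705]
tool_rot: [0.451, -0.545, 0.451, 0.545]
ft_force: [-0.5, -0.2, 0.9]
width: 0.0221
```

```bash
python3 -c "
from h import *
state()"
```

```text
t 16.3167 p [0.5214 0.1721 0.1705] jawaz 100.82 down [-1.e-04 -1.e-04 -1.e+00] q [ 0.355  0.667 -1.173  1.782  0.671  1.16   0.728] F [-0.49 -0.23  0.92] T [ 0.07  -0.264 -0.036] w 0.0221
```

View pics/s11a.png

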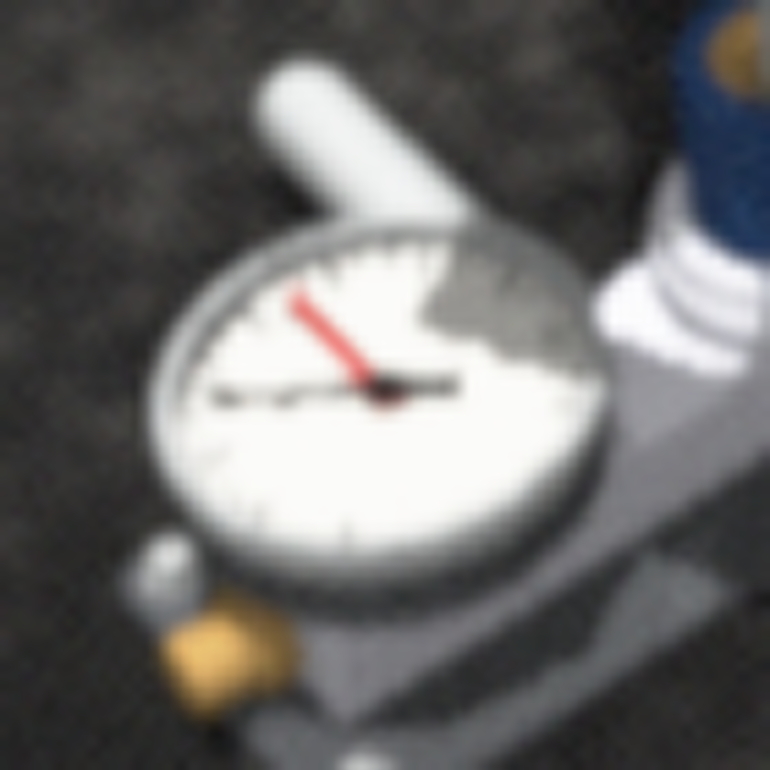

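Call:
move_arm(
  offset=[
    [0,0,0.0025],
    [0,0,0.0025],
    [0,0,0.0025],
    [0,0,0.0025],
    [0,0,0.0025],
  ],
  twist=[0.6,0.6,0.6,0.6,0.6],
)

```text
t: 16.73
tool_pos: [0.5216, 0.1731, 0.1706]
tool_rot: [0.519, -0.481, 0.518, 0.481]
ft_force: [1.8, 0.2, 1.5]
width: 0.0219
```

```bash
python3 -c "
from h import *
state()
d=wsnap('w12'); p=wproj(d,[[.5478,.2615,.0615]])[0];print(p); crop(d,*p,50,8,'w12a')"
```

```text
t 16.7333 p [0.5216 0.1731 0.1706] jawaz 85.67 down [ 4.e-04  1.e-04 -1.e+00] q [ 0.325  0.633 -1.109  1.783  0.626  1.129  0.502] F [1.75 0.23 1.46] T [ 0.048 -0.526  0.001] w 0.0219
[390.95839882 236.06688137]
crop origin 340 186
```

View pics/w12a.png

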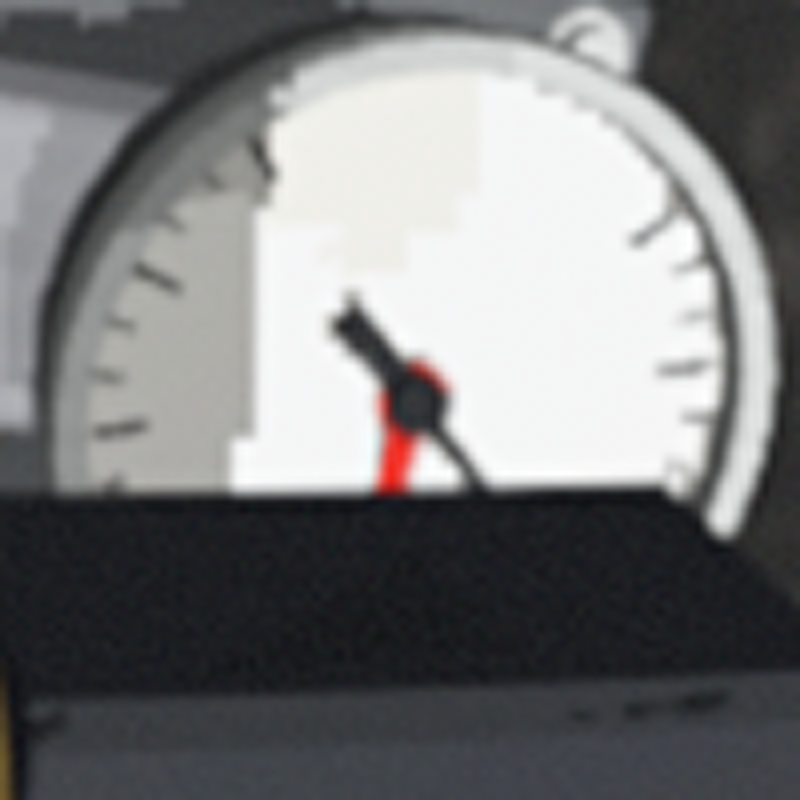

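View pics/w12.png

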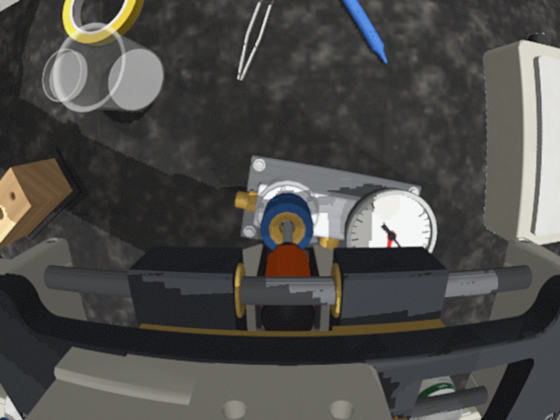

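```bash
cat >> h.py <<'E'
def gz(d,org,f,pts,h=.0615):
    P=np.array(pts,float)/f+np.array(org); w=wplane(d,P[:,0],P[:,1],h); return w
def ang(a,b): return np.degrees(np.arctan2(b[1]-a[1],b[0]-a[0]))
E
python3 -c "
from h import *
d=load('w12'); w=gz(d,(340,186),8,[[348,318],[418,403],[482,488],[392,490],[428,378]])
print(w[1],'black',ang(w[0],w[2]),ang(w[1],w[2]),ang(w[0],w[1]),'red',ang(w[4],w[3]),ang(w[1],w[3]))"
```

```text
[0.54818929 0.26269564 0.0615    ] black 37.361528280637415 36.39763365770019 38.330503978335024 red -16.7745116664273 -15.455442775473925
```

```bash
python3 -c "
from h import *
d=load('w12'); p=wproj(d,[[.5258,.1735,.088]])[0]; print(p); crop(d,*p,35,11,'w12b')
d=load('w11');d2=load('w12')
"
```

```text
[286.92935223 228.96426972]
crop origin 251 193
```

View pics/w12b.png

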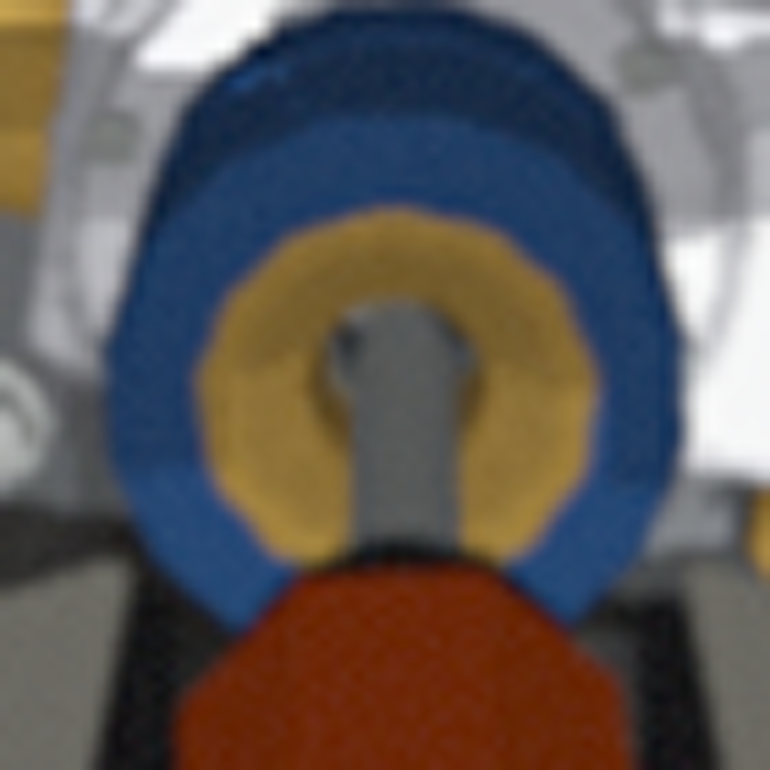

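Call:
move_arm(
  offset=[
    [0,-0.004,0.002],
    [0,0,0.002],
    [0,0,0.002],
    [0,0,0.002],
    [0,0,0.002],
  ],
  twist=[0.5,0.5,0.5,0.5,0.5],
)

```text
t: 17.2
tool_pos: [0.522, 0.1739, 0.1706]
tool_rot: [0.567, -0.422, 0.567, 0.422]
ft_force: [0.6, 0.1, 0.8]
width: 0.0218
```

```bash
python3 -c "
from h import *
state()
d=wsnap('w13'); p=wproj(d,[[.5478,.2615,.0615]])[0];print(p); crop(d,*p,50,8,'w13a');p=wproj(d,[[.5258,.1735,.088]])[0]; crop(d,*p,35,11,'w13b')
d=snap('side','s13');p=proj(d,[.547,.2615,.0615])[0];crop(d,*p,35,11,'s13a')"
```

```text
t 17.2 p [0.522  0.1739 0.1706] jawaz 73.28 down [ 3.e-04  0.e+00 -1.e+00] q [ 0.297  0.608 -1.056  1.783  0.59   1.106  0.318] F [0.61 0.07 0.78] T [-0.053 -0.509  0.055] w 0.0218
[394.24968598 213.92843858]
crop origin 344 163
crop origin 251 193
crop origin 157 275
```

View pics/w13a.png

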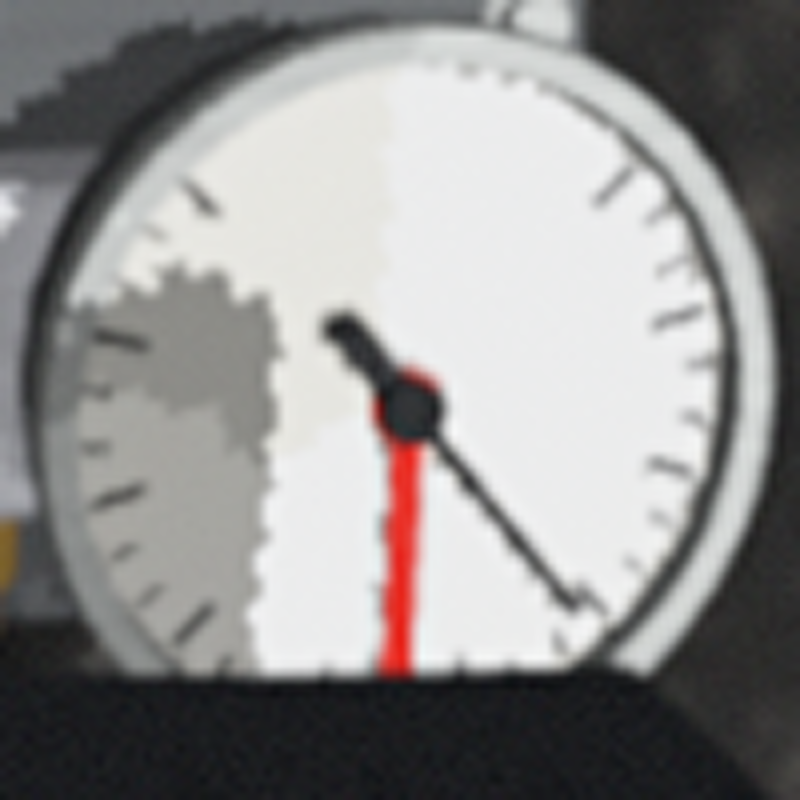

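View pics/s13a.png

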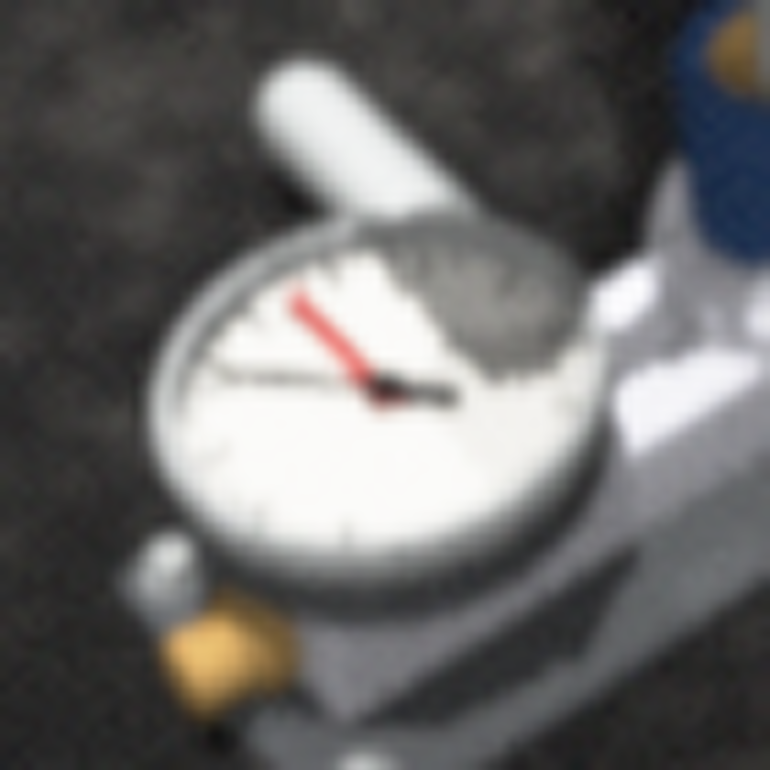

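View pics/w13b.png

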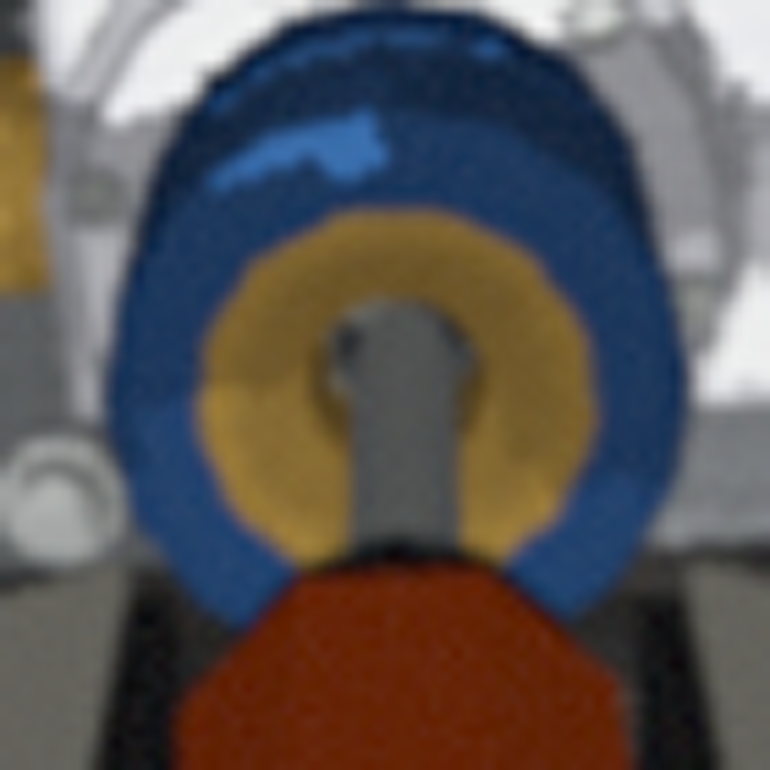

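```bash
python3 -c "
from h import *
d=load('w13'); w=gz(d,(344,163),8,[[340,325],[410,408],[575,605],[398,670],[410,372]])
print(w[1],'black',ang(w[0],w[2]),ang(w[1],w[2]),'red',ang(w[1],w[3]))"
```

```text
[0.54812247 0.26235851 0.0615    ] black 27.4810127975668 27.605526604097463 red -13.60339779368967
```

Call:
move_arm(
  offset=[
    [0,0,0.003],
    [0,0,0.003],
    [0,0,0.003],
    [0,0,0.003],
    [0,0,0.003],
  ],
  twist=[0.8,0.8,0.8,0.8,0.8],
)

```text
t: 17.72
tool_pos: [0.5226, 0.175, 0.1706]
tool_rot: [0.632, -0.317, 0.632, 0.317]
ft_force: [1.7, 0.6, 1.0]
width: 0.022
```

```bash
python3 -c "
from h import *
state()
d=wsnap('w14'); p=wproj(d,[[.5478,.2615,.0615]])[0];print(p); crop(d,*p,50,8,'w14a');p=wproj(d,[[.5258,.1735,.088]])[0]; crop(d,*p,35,11,'w14b')"
```

```text
t 17.7167 p [0.5226 0.175  0.1706] jawaz 53.27 down [ 5.e-04  1.e-04 -1.e+00] q [ 0.25   0.57  -0.969  1.784  0.531  1.073  0.019] F [1.67 0.61 1.02] T [-0.04  -0.685 -0.042] w 0.022
[389.00056894 177.76330175]
crop origin 339 127
crop origin 251 193
```

View pics/w14a.png

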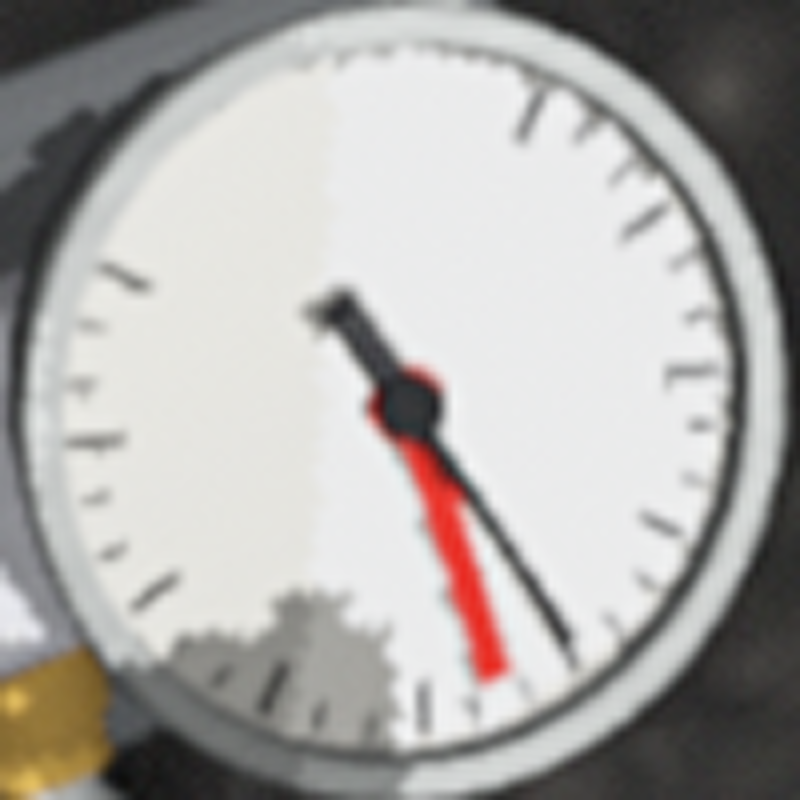

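```bash
python3 -c "
from h import *
d=load('w14'); w=gz(d,(339,127),8,[[342,298],[408,405],[570,650],[492,676]])
print(w[1],'black',ang(w[0],w[2]),ang(w[1],w[2]),'red',ang(w[1],w[3]))"
```

```text
[0.54820978 0.2622761  0.0615    ] black 0.807555851099711 1.597477308795161 red -14.647983658813862
```

Call:
move_arm(
  offset=[
    [0,-0.003,0.004],
    [0,0,0.002],
    [0,0,0.002],
    [0,0,0.002],
    [0,0,0.002],
  ],
  twist=[0.5,0.5,0.5,0.5,0.5],
)

```text
t: 18.18
tool_pos: [0.5234, 0.1755, 0.1706]
tool_rot: [0.663, -0.247, 0.662, 0.247]
ft_force: [1.3, 0.3, 1.2]
width: 0.0218
```

```bash
python3 -c "
from h import *
state()
d=wsnap('w15'); p=wproj(d,[[.5478,.2615,.0615]])[0];print(p); crop(d,*p,50,8,'w15a');p=wproj(d,[[.5258,.1735,.088]])[0]; crop(d,*p,35,11,'w15b')"
```

```text
t 18.1833 p [0.5234 0.1755 0.1706] jawaz 40.92 down [ 4.e-04 -1.e-04 -1.e+00] q [ 0.218  0.55  -0.915  1.784  0.497  1.056 -0.165] F [1.32 0.29 1.21] T [-0.151 -0.635 -0.007] w 0.0218
[378.89040825 156.58622711]
crop origin 328 106
crop origin 251 193
```

View pics/w15a.png

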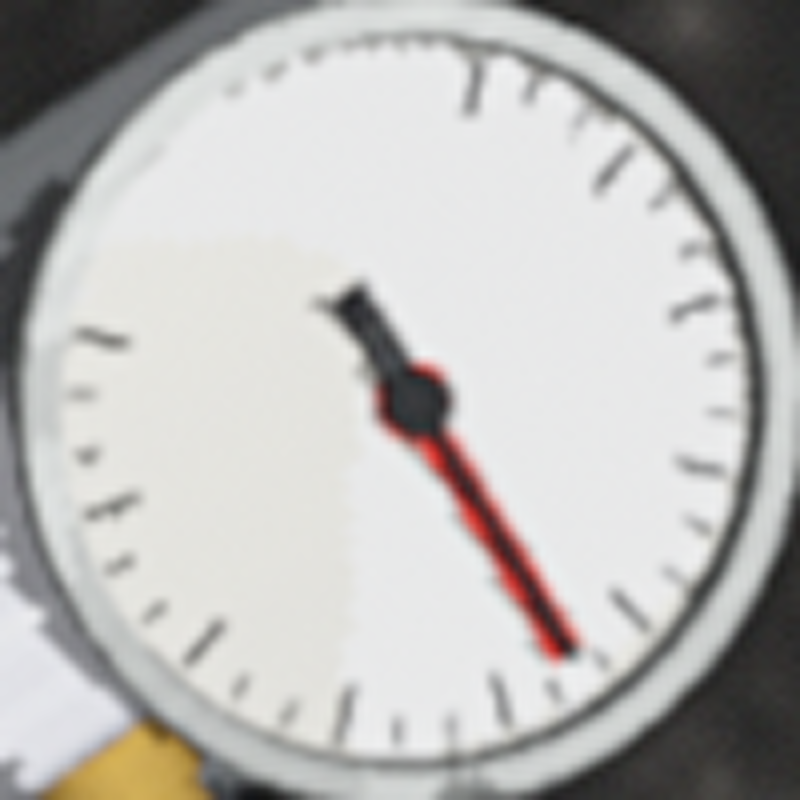

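View pics/w15b.png

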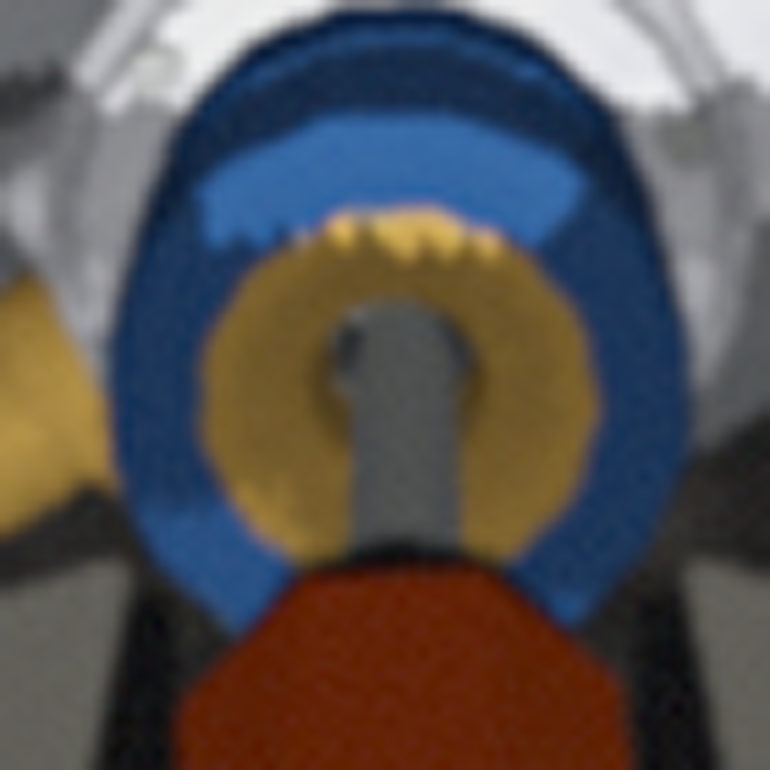

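Call:
move_arm(
  offset=[
    [0,0,0],
    [0,0,0],
    [0,0,0],
    [0,0,0],
    [0,0,0],
  ],
  twist=[0.2,0,0,0,0],
)

```text
t: 18.65
tool_pos: [0.5234, 0.1755, 0.1706]
tool_rot: [0.665, -0.241, 0.665, 0.241]
ft_force: [1.5, -0.5, 0.6]
width: 0.0222
```

```bash
python3 -c "
from h import *
state()
d=wsnap('w16'); p=wproj(d,[[.5478,.2615,.0615]])[0];print(p); crop(d,*p,50,8,'w16a')"
```

```text
t 18.65 p [0.5234 0.1755 0.1706] jawaz 39.87 down [ 3.e-04  1.e-04 -1.e+00] q [ 0.216  0.548 -0.911  1.785  0.493  1.054 -0.18 ] F [ 1.48 -0.55  0.65] T [-0.056 -0.807  0.012] w 0.0222
[377.93193386 154.93123793]
crop origin 327 104
```

View pics/w16a.png

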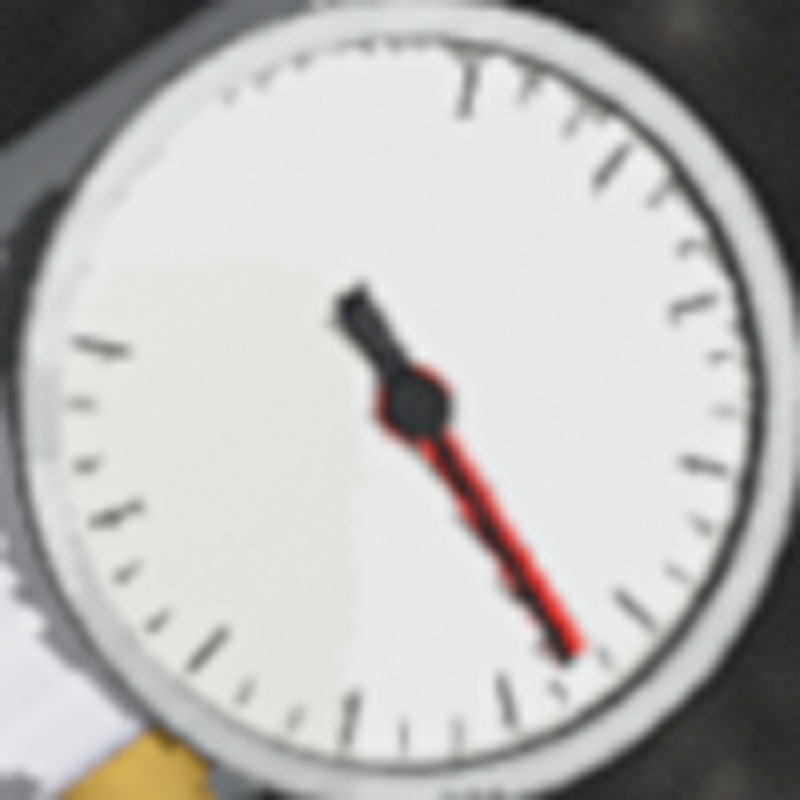

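Call:
move_arm(
  offset=[
    [0.005,0,0],
    [0.005,0,0],
    [0,0,0],
    [0,0,0],
    [0,0,0],
  ],
  twist=[0,0,0,0,0],
)

```text
t: 19.12
tool_pos: [0.5235, 0.1757, 0.1704]
tool_rot: [0.665, -0.241, 0.665, 0.241]
ft_force: [0.3, -1.1, 7.6]
width: 0.0219
```

```bash
python3 -c "
from h import *
for i in range(1): state()"
```

```text
t 19.1167 p [0.5235 0.1757 0.1704] jawaz 39.84 down [ 9.e-04  0.e+00 -1.e+00] q [ 0.215  0.549 -0.91   1.785  0.494  1.053 -0.182] F [ 0.27 -1.08  7.62] T [-0.369 -0.462  0.076] w 0.0219
```

Call:
move_arm(
  offset=[
    [-0.01,0,0],
    [0,0,0],
    [0,0,0],
    [-0.02,0,0],
    [-0.04,0,0],
  ],
  twist=[0,-0.4,-0.4,0,0],
)

```text
t: 19.53
tool_pos: [0.5226, 0.1749, 0.1747]
tool_rot: [0.656, -0.264, 0.657, 0.263]
ft_force: [1.4, -0.6, -1.5]
width: 0.0218
```

```bash
python3 -c "
from h import *
state()"
```

```text
t 19.5333 p [0.5226 0.1749 0.1747] jawaz 43.76 down [-1.7e-03 -9.0e-04 -1.0e+00] q [ 0.228  0.551 -0.931  1.779  0.499  1.069 -0.117] F [ 1.37 -0.61 -1.54] T [-0.227 -0.632  0.026] w 0.0218
```

Call:
move_arm(
  offset=[
    [-0.06,0,0],
    [-0.1,0,0],
    [-0.2,0,0],
    [-0.25,0,0],
    [-0.25,0,0],
  ],
  twist=[0,0,0,0,0],
)

```text
t: 19.95
tool_pos: [0.5225, 0.1758, 0.2453]
tool_rot: [0.656, -0.264, 0.656, 0.264]
ft_force: [0.5, -1.1, -0.0]
width: 0.0218
```

```bash
python3 -c "
from h import *
state()
d=wsnap('w17'); p=wproj(d,[[.5478,.2615,.0615]])[0];print(p); crop(d,*p,50,8,'w17a'); crop(d,287,220,40,9,'w17b')
plan([.493,-.124,.2603],15,12)"
```

```text
t 19.95 p [0.5225 0.1758 0.2453] jawaz 43.83 down [-1.1e-03  1.0e-04 -1.0e+00] q [ 0.264  0.483 -0.976  1.688  0.425  1.201 -0.052] F [ 0.52 -1.08 -0.01] T [-0.008 -0.166  0.011] w 0.0218
[361.86159909 154.73800257]
crop origin 311 104
crop origin 247 180
0 [-0.01  -0.163 -0.192] tw 0.16
1 [-0.01  -0.166 -0.19 ] tw 0.16
2 [-0.01  -0.169 -0.188] tw 0.16
3 [-0.01  -0.171 -0.185] tw 0.16
4 [-0.01  -0.174 -0.183] tw 0.16
5 [-0.01  -0.176 -0.181] tw 0.16
6 [-0.01  -0.179 -0.178] tw 0.16
7 [-0.01  -0.181 -0.176] tw 0.16
8 [-0.01  -0.184 -0.173] tw 0.16
9 [-0.01  -0.186 -0.17 ] tw 0.16
10 [-0.01  -0.188 -0.168] tw 0.16
11 [-0.01  -0.191 -0.165] tw 0.16
12 [-0.01  -0.193 -0.162] tw 0.16
13 [-0.01  -0.195 -0.16 ] tw 0.16
14 [-0.01  -0.197 -0.157] tw 0.16
```

View pics/w17a.png

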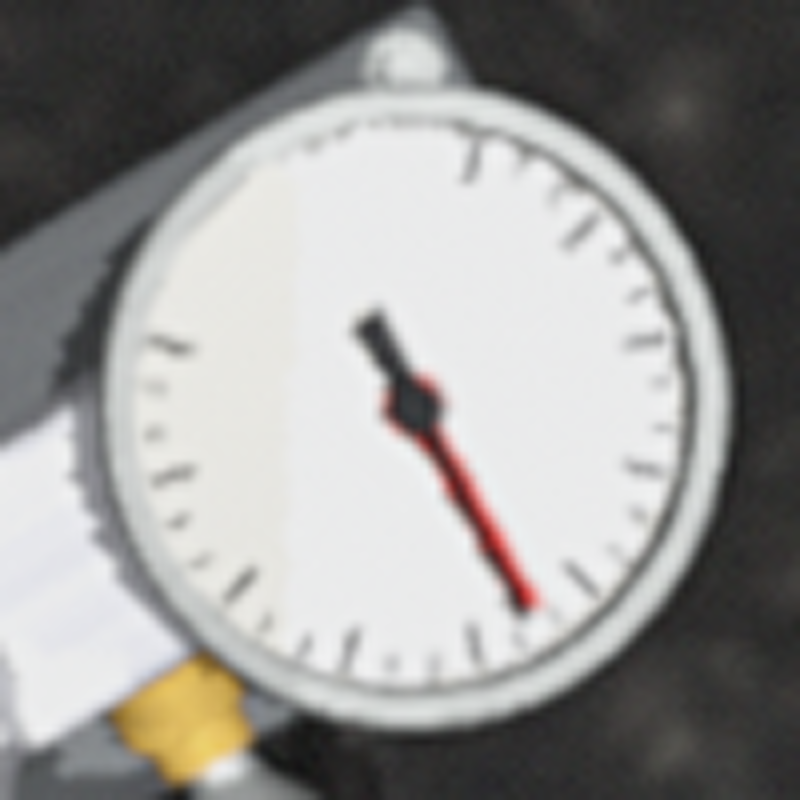

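View pics/w17b.png

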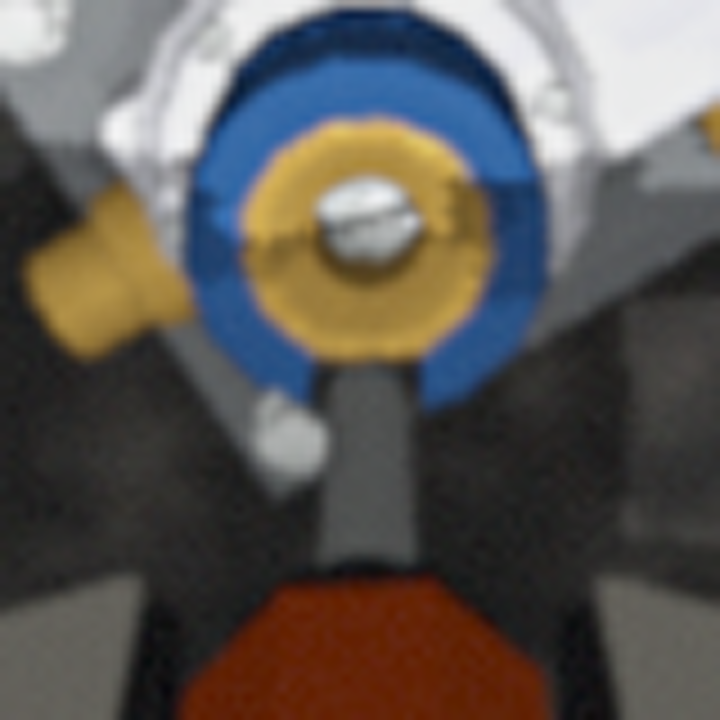

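Call:
move_arm(
  offset=[
    [0,-0.16,-0.19],
    [0,-0.17,-0.19],
    [0,-0.17,-0.19],
    [0,-0.17,-0.19],
    [0,-0.17,-0.18],
  ],
  twist=[0.16,0.16,0.16,0.16,0.16],
)

```text
t: 20.42
tool_pos: [0.5121, 0.0746, 0.2446]
tool_rot: [0.665, -0.241, 0.665, 0.241]
ft_force: [0.2, -0.5, -0.2]
width: 0.0218
```

Call:
move_arm(
  offset=[
    [0,-0.18,-0.18],
    [0,-0.18,-0.18],
    [0,-0.18,-0.18],
    [0,-0.18,-0.17],
    [0,-0.19,-0.17],
  ],
  twist=[0.16,0.16,0.16,0.16,0.16],
)

```text
t: 20.83
tool_pos: [0.5019, -0.0259, 0.2447]
tool_rot: [0.673, -0.217, 0.673, 0.217]
ft_force: [0.3, 0.1, -0.5]
width: 0.0217
```

Call:
move_arm(
  offset=[
    [0,-0.19,-0.17],
    [0,-0.19,-0.17],
    [0,-0.19,-0.16],
    [0,-0.19,-0.16],
    [0,-0.19,-0.15],
  ],
  twist=[0.16,0.16,0.16,0.16,0.16],
)

```text
t: 21.25
tool_pos: [0.4912, -0.1254, 0.2447]
tool_rot: [0.68, -0.194, 0.68, 0.194]
ft_force: [-0.0, -1.3, -1.1]
width: 0.0219
```

```bash
python3 -c "
from h import *
state()
plan([.493,-.124,.215],5,4)"
```

```text
t 21.25 p [ 0.4912 -0.1254  0.2447] jawaz 31.77 down [ 1.e-04  1.e-04 -1.e+00] q [ 0.859  0.385 -0.938  1.792  0.34   1.137  0.365] F [-0.03 -1.29 -1.08] T [ 0.049 -0.116 -0.043] w 0.0219
0 [0.074 0.001 0.006] tw 0.16
1 [0.074 0.001 0.006] tw 0.16
2 [0.074 0.001 0.006] tw 0.16
3 [0.074 0.001 0.006] tw 0.16
4 [0.074 0.001 0.006] tw 0.16
```

Call:
move_arm(
  offset=[
    [0.11,0,0.006],
    [0.11,0,0.006],
    [0.11,0,0.006],
    [0.11,0,0.006],
    [0.1,0,0.006],
  ],
  twist=[0.16,0.16,0.16,0.16,0.16],
)

```text
t: 21.67
tool_pos: [0.4935, -0.1224, 0.1999]
tool_rot: [0.686, -0.17, 0.686, 0.17]
ft_force: [-0.2, 0.5, -1.7]
width: 0.0217
```

Call:
move_arm(
  offset=[
    [0,0,0],
    [0,0,0],
    [0,0,0],
    [0,0,0],
    [0,0,0],
  ],
  twist=[0,0,0,0,0],
)

```text
t: 22.08
tool_pos: [0.4939, -0.1236, 0.2014]
tool_rot: [0.687, -0.17, 0.686, 0.17]
ft_force: [0.2, -0.1, -0.9]
width: 0.022
```

```bash
python3 -c "
from h import *
state()
d=wsnap('w18'); crop(d,287,220,40,9,'w18b')"
```

```text
t 22.0833 p [ 0.4939 -0.1236  0.2014] jawaz 27.83 down [ 8.e-04 -3.e-04 -1.e+00] q [ 0.813  0.427 -0.894  1.848  0.383  1.048  0.253] F [ 0.2  -0.13 -0.86] T [ 0.    -0.113  0.023] w 0.022
crop origin 247 180
```

View pics/w18b.png

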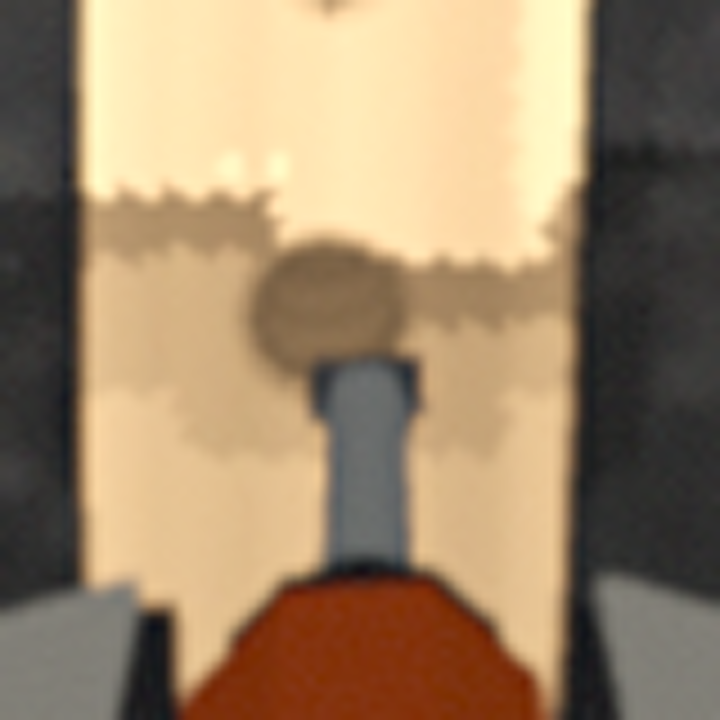

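```bash
python3 -c "
from h import *
d=load('w18'); R=Ro.from_quat(d['rot'],scalar_first=True).as_matrix()
b=wplane(d,247+329/9,180+312/9,.08); print('hole',b,R.T@(b-d['pos']))
print(tipintool(d,247+366/9,180+360/9))"
```

```text
hole [ 0.49322494 -0.1270334   0.08      ] [ 0.12135221 -0.00262102 -0.00229902]
[ 0.1047     -0.00251431  0.00120551]
```

Call:
move_arm(
  offset=[
    [0.02,0.005,-0.02],
    [0.03,0,-0.02],
    [0.03,0,0],
    [0.03,0,0],
    [0.03,0,0],
  ],
  twist=[0,0,0,0,0],
)

```text
t: 22.55
tool_pos: [0.4905, -0.1249, 0.1894]
tool_rot: [0.686, -0.17, 0.686, 0.17]
ft_force: [-0.6, -0.5, -1.3]
width: 0.0219
```

```bash
python3 -c "
from h import *
state()
d=wsnap('w19'); crop(d,287,220,40,9,'w19b')"
```

```text
t 22.55 p [ 0.4905 -0.1249  0.1894] jawaz 27.81 down [-1.e-04 -1.e-04 -1.e+00] q [ 0.812  0.436 -0.888  1.87   0.394  1.022  0.244] F [-0.6  -0.49 -1.32] T [ 0.015 -0.091 -0.006] w 0.0219
crop origin 247 180
```

View pics/w19b.png

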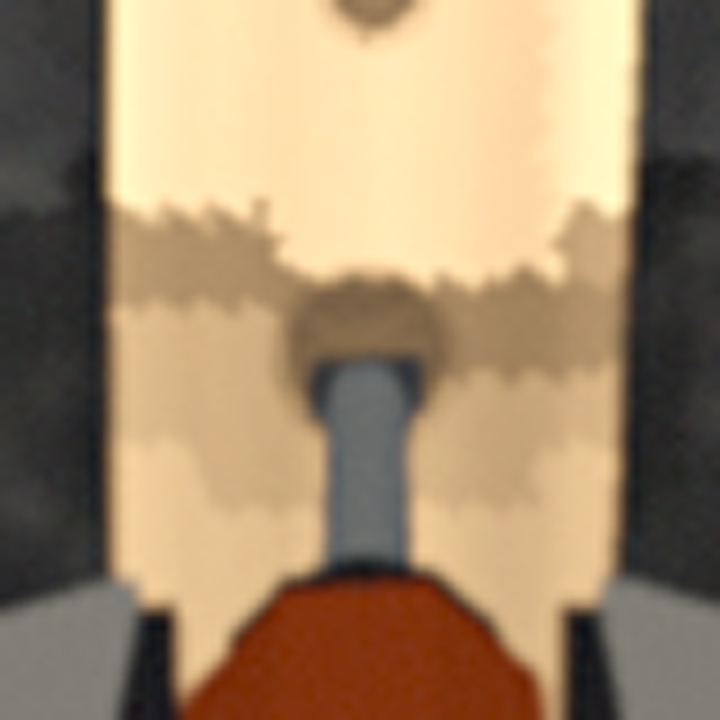

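Call:
move_arm(
  offset=[
    [0.03,0,0],
    [0.05,0,0],
    [0.05,0,0],
    [0.05,0,0],
    [0.05,0,0],
  ],
  twist=[0,0,0,0,0],
)

```text
t: 23.02
tool_pos: [0.4906, -0.1248, 0.1708]
tool_rot: [0.686, -0.17, 0.686, 0.17]
ft_force: [-0.3, 0.1, -0.8]
width: 0.022
```

```bash
python3 -c "
from h import *
state()"
```

```text
t 23.0167 p [ 0.4906 -0.1248  0.1708] jawaz 27.82 down [-2.e-04  0.e+00 -1.e+00] q [ 0.797  0.458 -0.873  1.893  0.418  0.985  0.222] F [-0.33  0.1  -0.83] T [-0.006 -0.13  -0.004] w 0.022
```

Call:
move_arm(
  offset=[
    [0.1,0,0],
    [0.1,0,0],
    [0.1,0,0],
    [0.1,0,0],
    [0.1,0,0],
  ],
  twist=[0,0,0,0,0],
)

```text
t: 23.43
tool_pos: [0.4905, -0.1248, 0.1303]
tool_rot: [0.686, -0.17, 0.686, 0.17]
ft_force: [0.7, 0.5, -1.0]
width: 0.0219
```

Call:
move_arm(
  offset=[
    [0.1,0,0],
    [0.08,0,0],
    [0.04,0,0],
    [0.02,0,0],
    [0,0,0],
  ],
  twist=[0,0,0,0,0],
)

```text
t: 23.85
tool_pos: [0.4905, -0.1247, 0.1118]
tool_rot: [0.686, -0.17, 0.686, 0.17]
ft_force: [0.4, 0.2, -0.7]
width: 0.0219
```

```bash
python3 -c "
from h import *
state()"
```

```text
t 23.85 p [ 0.4905 -0.1247  0.1118] jawaz 27.82 down [-3.e-04  1.e-04 -1.e+00] q [ 0.745  0.53  -0.818  1.956  0.503  0.87   0.146] F [ 0.44  0.19 -0.74] T [ 0.03  -0.123 -0.03 ] w 0.0219
```

Call:
move_arm(
  offset=[
    [0.01,0,0],
    [0.01,0,0],
    [0.005,0,0],
    [0,0,0],
    [0,0,0],
  ],
  twist=[0,0,0,0,0],
)

```text
t: 24.27
tool_pos: [0.4907, -0.1249, 0.1103]
tool_rot: [0.686, -0.17, 0.686, 0.17]
ft_force: [0.5, -0.0, -0.8]
width: 0.0215
```

```bash
python3 -c "
from h import *
state()"
```

```text
t 24.2667 p [ 0.4907 -0.1249  0.1103] jawaz 27.82 down [ 3.e-04 -2.e-04 -1.e+00] q [ 0.744  0.532 -0.816  1.958  0.506  0.866  0.144] F [ 0.47 -0.04 -0.77] T [-0.049 -0.074 -0.047] w 0.0215
```

Lower a touch more to contact, then open.

Call:
move_arm(
  offset=[
    [0.005,0,0],
    [0.005,0,0],
    [0,0,0],
    [0,0,0],
    [0,0,0],
  ],
  twist=[0,0,0,0,0],
)

```text
t: 24.68
tool_pos: [0.4907, -0.1248, 0.1096]
tool_rot: [0.686, -0.17, 0.686, 0.17]
ft_force: [-1.3, -0.5, 5.1]
width: 0.0218
```

Call:
move_arm(
  offset=[
    [0,0,0],
    [0,0,0],
    [0,0,0],
    [0,0,0],
    [0,0,0],
  ],
  twist=[0,0,0,0,0],
  claw=-1,
)

```text
t: 25.1
tool_pos: [0.4906, -0.1248, 0.1092]
tool_rot: [0.686, -0.17, 0.686, 0.17]
ft_force: [-0.1, -0.6, 0.6]
width: 0.0507
```

Call:
move_arm(
  offset=[
    [0,0,0],
    [0,0,0],
    [0,0,0],
    [0,0,0],
    [0,0,0],
  ],
  twist=[0,0,0,0,0],
)

```text
t: 25.52
tool_pos: [0.4906, -0.1248, 0.1093]
tool_rot: [0.686, -0.17, 0.686, 0.17]
ft_force: [0.1, 0.3, -0.3]
width: 0.0839
```

Call:
move_arm(
  offset=[
    [0,0,0],
    [0,0,0],
    [-0.05,0,0],
    [-0.1,0,0],
    [-0.2,0,0],
  ],
  twist=[0,0,0,0,0],
)

```text
t: 25.93
tool_pos: [0.4897, -0.1247, 0.137]
tool_rot: [0.686, -0.17, 0.687, 0.17]
ft_force: [-0.6, -0.1, 0.9]
width: 0.0919
```

Call:
move_arm(
  offset=[
    [-0.25,0,0],
    [-0.25,0,0],
    [-0.25,0,0],
    [-0.25,0,0],
    [-0.25,0,0],
  ],
  twist=[0,0,0,0,0],
)

```text
t: 26.35
tool_pos: [0.4906, -0.1245, 0.2391]
tool_rot: [0.687, -0.17, 0.686, 0.17]
ft_force: [-0.5, -0.5, 0.1]
width: 0.092
```

```bash
python3 -c "
from h import *
state()
d=wsnap('w20'); crop(d,287,205,40,9,'w20b')
d=snap('side','s20');p=proj(d,[.5,.05,.1])[0];print(p);x=int(p[0]);y=int(p[1]);cv2.imwrite('pics/s20a.png',cv2.resize(d['image'][180:360,150:380],None,fx=3.3,fy=3.3,interpolation=cv2.INTER_CUBIC))"
```

```text
t 26.35 p [ 0.4906 -0.1245  0.2391] jawaz 27.84 down [ 5.e-04 -1.e-04 -1.e+00] q [ 0.846  0.384 -0.92   1.803  0.337  1.121  0.298] F [-0.53 -0.53  0.07] T [-0.049 -0.13  -0.046] w 0.092
crop origin 247 165
[269.73247829 249.48327762]
```

View pics/w20b.png

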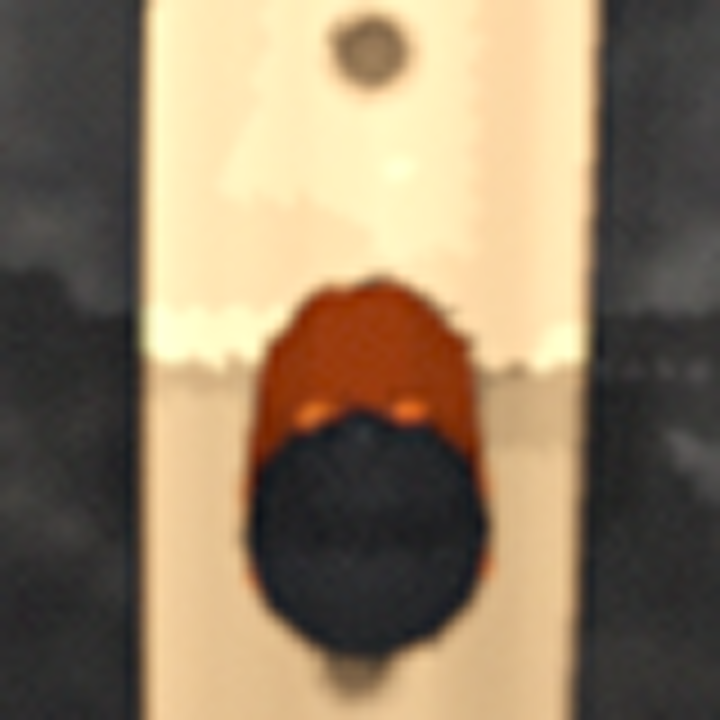

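View pics/s20a.png

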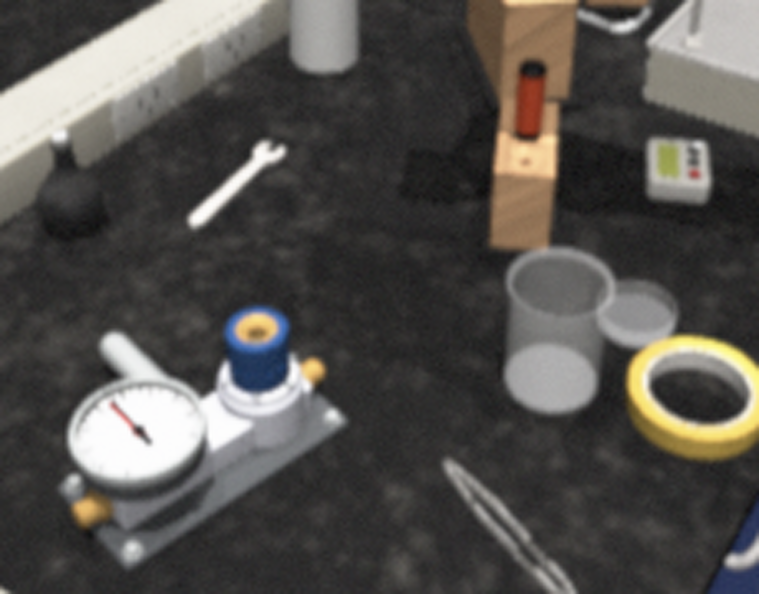

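```bash
python3 -c "
from h import *
print(job_done())"
```

```text
the job is handed in; nothing more can be done
None
```

I set the regulator and put the screwdriver back in its hole, then handed the job in at about t = 26 s. No verdict is reported, so what follows rests on my own checks.

- **Slot and blade:** The wrist camera could see the screw slot, so I turned the blade into line with it before lowering. It went straight in, and I did not need to rotate it on the screw face to find the slot. A short check push at the bottom read about 8.6 N, the highest force I saw on the adjuster. The tool stopped where the slot floor should be (about 22 mm down), so the blade was fully in.
- **Setting the pointer:** Turning the tool about 61° clockwise brought the black pointer onto the red hand. My last close view, taken after the blade was out, showed them about 1–2° apart, roughly 1 mm at the tip against the 4 mm allowed. That is a reading off the picture, not a computed angle.
- **Screwdriver returned:** I released it upright in its original hole and raised the open gripper about 130 mm clear. In the final picture the handle is centred on the line of the two small holes.
- **Other objects:** The spanner, beaker, dish and wash bottle look unmoved in the final side view; I did not measure their positions again.

Two readings disagreed along the way:
- **Camera calibration:** It varied by up to 2 mm between views. I used the tip's position relative to the bore or hole within a single picture instead.
- **First 15° of turning:** The pointer did not move, which is more play than I had worked out. After that it followed at about the expected 1.25 ratio.

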